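# Load the sliding order tray

### The arm

A 7-joint arm with a two-finger parallel gripper is mounted at the origin on a cart in front of the work surface, level with it; the furniture and walls round the work are solid. World frame = base frame: x ahead of the robot, y to its left, z up, the work surface at z = 0. Lengths are in m, angles in rad, forces in N, time in s.
With the tool pointing down it reaches from about 0.4 to 0.85 m from the base axis. Payload 4.5 kg.
Tool frame: the origin (TCP) lies midway between the tips of the shut fingers; the grasp point (between the pads) lies 19 mm behind it (bot.tcp_to_grasp is the distance from the TCP to the grasp point, in m); z points along the fingers, y is the line along which they close (so a half turn about z gives the same grasp; the last joint's range is limited). The gripper opens to 85 mm and grips with 20 to 120 N. Pads are 22 mm wide; open, the fingers measure 114 mm over their backs; the gripper's body (76 mm by 85 mm) begins 54 mm behind the grasp point. The pads swing forward as they close: fully open they stand 13 mm farther back than shut.
Start: joints at [-1.137, 0.689, -0.195, 1.565, 0.157, 0.902, -0.215], TCP at [0.243, 0.576, 0.231] pointing down, gripper open.
Joint ranges: [-3.01, 3.01], [-0.46, 2.08], [-1.47, 1.51], [0.13, 2.56], [-1, 4.14], [0.04, 2.09], [-2.66, 2.66]. Speed limits (rad/s): [2.57, 2.57, 3.14, 3.14, 3.14, 3.14, 3.14].

### API

Orientations are given as a unit quaternion [w, x, y, z].
In Python, from plant import bot gives the robot as it stands.
- The arm moves only by the tool servo_tool, never from a script. Its argument "increments" is a list of rows, each a list of 3 entries, a list of its own where there are three numbers: the finger opening in mm, from 0 to 85.4, then the shift along the tool's x, y, z each as a share of 2.5 cm, from -1 to 1, then the turn about the tool's z as a share of 4 degrees, from -1 to 1. In form: [[claw, [x, y, z], twist], ...]. A call has 1 to 12 rows; each row shifts and turns the commanded pose from where the row before left it, along the tool's axes as they then stand; what a row does not reach is not made up. A row lasts 1/8 s, in which the tool goes at most 62.5 mm and 10.7 degrees, less where a joint would pass 70% of its speed; a pose out of reach is approached as far as the arm can. A call with a number of a shift or a turn outside -1 to 1 is refused whole. A call with a gripper value outside its range is refused whole. The fingers move at their own pace and stop on an object; "force" is the grip in N (left out, the last holds). Time passes only in rows, so rows that do not move let the fingers close. It gives the time, the measured TCP pose, the force, the opening and the grip force at its end, in the units of the state.
- bot.sense(): the state, without advancing time (a new reading comes with each control period).
- bot.snapshot(name): name is "scene" or "top" or "wrist"; returns the picture (400x640x3 uint8, red, green, blue); there is no depth.
- bot.camera_model(name): a dict with "K" (3x3 intrinsics, pixels), "distortion" ([k1, k2, p1, p2, k3] as OpenCV has them; the pictures are not rectified), "world_to_cam" (4x4, takes a point from world to camera coordinates); the wrist camera has in their place "mount" (4x4, takes a point from camera to tool coordinates, whose origin is the TCP and whose axes are the flange's). Camera axes: x right, y up, looking along -z (the intrinsics and any distortion apply to the point x, -y, -z); pixel columns grow to the right and rows downward; lengths in m; the calibration is good to about 2 mm. A picture is of the moment at which its call begins: read the wrist's pose just before it. camera_model takes no time and is no camera call.
- bot.job_done(): hands the job in; it is judged then, once.
Trained networks look in the newest picture that a camera, given by its name, has taken for a name from the list of things; names that differ only in an ending like _2 or _b are one class to them, and where a whole thing is asked for, a point or a joint stands for the part that bears it (a point fixed in the world has none). Each returns a list of dicts, best first, with "confidence" (0 to 1); they miss things now and then, are a little off and sometimes report something else, mostly with a low value. They report only what shows in the picture. A call takes as long as a camera call.
- bot.cut_out(camera, target): "region" (400x640 bool, what is visible of it) and "bbox" ([centre column, centre row, width, height] in pixels, round what is visible of it).
The state is a dict: "time_s": time; "joint_positions": joint angles; "joint_velocities": joint speeds; "joint_torque": joint torques, N m; "position": TCP position; "ee_rot": TCP orientation; "force": force on the tool from outside, world axes, zero at the start; "wrist_torque": the same for the moment, N m; "grip_width": finger opening in m; "finger_force": force on a finger pad.
Only numpy, scipy, OpenCV 4.12 (cv2) and the standard library are available. Lean on these libraries where they do the work, as an engineer would, in place of code of your own. Each camera call takes 0.05 s, during which the arm holds its last target. There are 200 camera calls.

### The job

Draw the locking pin out of its bore beside the order tray and park it hanging in the bracket's open side notch; then pull the tray towards you as far as it goes. Stand every small jar with a dark strip over its lid on a near corner disc and every tall jar with a taped lid on a far corner disc, one jar to a disc, centred and upright, and when all are on slide the loaded tray fully home again with the jars still on their discs. Leave the pin parked, never let a tall jar fall over, and leave the yellow-lidded jar and the dried-onion jar where they stand.

Things in the scene. Friction and masses are not known exactly. Their poses are not given: they have to be found in the camera images.
- slide_base: fixed plywood base of the tray slide, 300 mm long (its x axis, the slide direction) x 198 mm wide (y) x 8 mm, with two rails; origin at the centre of its underside, on the table; +x points away from the robot, turned by up to about 0.1 rad. Along its right (-y) side stands a steel bracket
- bore (a point): centre of the bore's mouth (12.5 mm, vertical, through) on the top face of the bracket's plate: plate 8 mm thick, 36 mm wide in the base's y, top face 40 mm above the table. Under it an ear of the tray has the same hole (z 22 to 28 mm), so the pin in the bore locks the tray at home
- notch (a point): where the parked pin's axis belongs, on the plate's top face, 95 mm nearer the robot than the bore: notch 14 mm wide (along the base's x), through the plate, open towards the base's -y (right; mouth 17 mm from this point), closed 13 mm from it on the +y side. Below it is free down to 6 mm above the table, as is the space before the mouth
- pin: loose upright locking pin, 70 g: steel shank of 10 mm reaching 30 mm below the origin, flange of 26 mm diameter from 0 to 4 mm above it, black round knob of 20 mm diameter from 4 to 44 mm above it. Origin on the axis at the flange's underside, which rests on the plate in the bore and when parked; z up the axis. Grip the knob about 28 mm above the origin
- tray (a joint): travel of the tray on its rails in m: 0 is fully home (far end), 0.07 fully pulled out towards the robot (the base's -x). Friction about 2.5 N; it stays where it is left. Tray 198 x 198 mm plywood, walls 6 mm thick and 34 mm high above its floor, floor 28 mm above the table
- handle (a point): centre of the tray's handle bar, in front of the near wall, moving with the tray: dark wooden bar 12 mm thick (x), 70 mm long (the tray's y), 12 mm high, 80 mm above the table, 40 mm in front of the near wall on two wires 27 mm to either side; pinch it from above across its 12 mm
- spot_near_left (a point): centre of the cork disc (74 mm across, flush) in the tray's near left corner, on the tray floor, moving with the tray; disc centres are 104 mm apart in x and y and 41 mm from the walls' inner faces. For a small jar
- spot_near_right (a point): the same in the near right corner (base -y). For a small jar
- spot_far_left (a point): the same in the far left corner. For a tall jar
- spot_far_right (a point): the same in the far right corner. For a tall jar
- yellow_jar: bystander: jar of spread with a yellow lid, 69 mm diameter, 112 mm tall, loose; origin at the centre of its underside. Leave it alone
- onion_jar: bystander: jar of dried onion with a gold lid, 70 mm diameter, 128 mm tall, loose; origin at the centre of its underside. Leave it alone
- small_jar_a: small glass jar, 63 mm across the lid (lid from 61 to 74 mm height; body 59 mm), 75 mm tall, 0.21 kg, dark strip across its lid; may be absent; loose, origin at the centre of its underside, z up
- small_jar_b: small glass jar, 63 mm across the lid (lid from 61 to 74 mm height; body 59 mm), 75 mm tall, 0.21 kg, dark strip across its lid; may be absent; loose, origin at the centre of its underside, z up
- tall_jar_a: tall straight jar, 63 mm diameter, 146 mm tall, 0.34 kg, lid with blue tape; may be absent; loose, origin at the centre of its underside, z up; straight sides up to 130 mm, then the lid (61 mm); grip it from above within 30 mm of its top
- tall_jar_b: tall straight jar, 63 mm diameter, 146 mm tall, 0.34 kg, lid with blue tape; may be absent; loose, origin at the centre of its underside, z up; straight sides up to 130 mm, then the lid (61 mm); grip it from above within 30 mm of its top
- cash_box: fixed open steel cash box between the tray and the scale, never moves; origin at the centre of its underside, its long side (254 mm, its y) pointing nearly away from the robot, 184 mm wide (x) and 62 mm high. Its opened lid stands up along its right (own +x) side, 105 to 135 mm from the origin and over the full length, up to 250 mm above the table: carry jars round its near end or well over it
- kitchen_scale: fixed bystander, never moves: spring scale of 161 x 190 mm, 158 mm high; origin at the centre of its underside
- tape_dispenser: fixed bystander, never moves: dispenser 171 mm long (its x) x 54 mm, 98 mm high; origin at the centre of its underside

How it is judged:
On the way, in this order (a step that is already met when the one before it is completed fails the run):
1. the pin hangs parked in the notch, released (horizontal distance between pin and notch below 0.01 m and distance between pin and notch below 0.012 m and angle between pin's own z axis and vertical below 0.15 rad and contact force between the fingers and pin below 0.1 N), for 0.3 s.
2. the tray is pulled fully out (value of joint tray above 0.063 m), for 0.2 s.
3. with the tray out, every small jar stands on a near disc and every tall jar on a far disc, released (value of joint tray above 0.06 m and (horizontal distance between small_jar_a and spot_near_left below 0.013 m or horizontal distance between small_jar_a and spot_near_right below 0.013 m) and z of small_jar_a in the frame of spot_near_left between -0.004 and 0.004 m and angle between each of small_jar_a, small_jar_b, tall_jar_a, tall_jar_b's own z axis and vertical below 0.1 rad and linear speed of each of small_jar_a, small_jar_b, tall_jar_a, tall_jar_b below 0.03 m/s and (horizontal distance between small_jar_b and spot_near_left below 0.013 m or horizontal distance between small_jar_b and spot_near_right below 0.013 m) and z of small_jar_b in the frame of spot_near_left between -0.004 and 0.004 m and (horizontal distance between tall_jar_a and spot_far_left below 0.013 m or horizontal distance between tall_jar_a and spot_far_right below 0.013 m) and z of tall_jar_a in the frame of spot_near_left between -0.004 and 0.004 m and (horizontal distance between tall_jar_b and spot_far_left below 0.013 m or horizontal distance between tall_jar_b and spot_far_right below 0.013 m) and z of tall_jar_b in the frame of spot_near_left between -0.004 and 0.004 m and contact force between the fingers and small_jar_a below 0.1 N and contact force between the fingers and small_jar_b below 0.1 N and contact force between the fingers and tall_jar_a below 0.1 N and contact force between the fingers and tall_jar_b below 0.1 N), for 0.3 s.
At the end, for the whole second after the job is handed in: The tray is home (within 6 mm); every small jar stands upright with its axis within 13 mm of a near disc's centre and every tall jar within 13 mm of a far disc's centre, on the tray floor and at rest; the pin hangs upright in the notch within 10 mm of its point, released (all of step 1 and value of joint tray below 0.006 m and (horizontal distance between small_jar_a and spot_near_left below 0.013 m or horizontal distance between small_jar_a and spot_near_right below 0.013 m) and z of small_jar_a in the frame of spot_near_left between -0.004 and 0.004 m and angle between each of small_jar_a, small_jar_b, tall_jar_a, tall_jar_b's own z axis and vertical below 0.1 rad and linear speed of each of small_jar_a, small_jar_b, tall_jar_a, tall_jar_b below 0.03 m/s and (horizontal distance between small_jar_b and spot_near_left below 0.013 m or horizontal distance between small_jar_b and spot_near_right below 0.013 m) and z of small_jar_b in the frame of spot_near_left between -0.004 and 0.004 m and (horizontal distance between tall_jar_a and spot_far_left below 0.013 m or horizontal distance between tall_jar_a and spot_far_right below 0.013 m) and z of tall_jar_a in the frame of spot_near_left between -0.004 and 0.004 m and (horizontal distance between tall_jar_b and spot_far_left below 0.013 m or horizontal distance between tall_jar_b and spot_far_right below 0.013 m) and z of tall_jar_b in the frame of spot_near_left between -0.004 and 0.004 m); the robot touches nothing.
It fails at once if a tall jar falls over (angle between any of tall_jar_a, tall_jar_b's own z axis and vertical above 0.6 rad).
It fails at once if the bystanding yellow jar is moved more than 4 cm (distance of yellow_jar from where it was at the start of the episode above 0.04 m).
It fails at once if the bystanding onion jar is moved more than 4 cm (distance of onion_jar from where it was at the start of the episode above 0.04 m).
Of small_jar_a, small_jar_b, tall_jar_a, tall_jar_b only 2 to 4 are there at a start; the rules pass over those that are not, and their reading is None.
At some moment in a run one of small_jar_a, small_jar_b may be knocked a few centimetres aside while the robot is not near it.
It also fails if it takes over 210 s, if anything falls off the work surface, if the arm or the gripper's body presses on something with over 40 N, if the wrist force passes 120 N, or if a joint passes its speed limit or range.

## Working session

There is one attempt and no reset: what is moved stays moved. The work goes in short steps, Python scripts to look and compute and a tool call to move; the robot and the scene stay as the last step left them, time stands still between calls to the robot, and variables do not carry over. Pictures are saved under pics/ and viewed, at most 14 in all, crops included, and the job is handed in when it is done.

Besides the shell and the picture viewer there is one more tool, called after "Call:" as name(argument=value, ...) on one line, values as JSON. servo_tool: Moves the arm, as the interface text tells. Shift numbers are shares of 2.5 cm and turn numbers shares of 4 degrees, none past 1 either way. Its arguments: {"type":"object","properties":{"increments":{"type":"array","items":{"type":"array"}},"force":{"type":"number"}},"required":["increments"]}

```bash
mkdir -p pics; ls; python3 - <<'E'
from plant import bot
import cv2,numpy as np
s=bot.sense();print(s['time_s'],s['position'],s['ee_rot'],s['grip_width'])
for n in ("scene","top"):
    im=bot.snapshot(n);cv2.imwrite(f"pics/{n}0.png",im[:,:,::-1])
    c=bot.camera_model(n);print(n,np.round(c["K"],1).tolist(),c["distortion"],np.round(c["world_to_cam"],3).tolist())
    for t in ["pin","handle","small_jar_a","tall_jar_a","yellow_jar","onion_jar","cash_box","slide_base","tray"]:
        print(t,[(round(d["confidence"],2),np.round(d["bbox"]).tolist()) for d in bot.cut_out(n,t)])
print(bot.camera_model("wrist"))
E
```

```text
pics
0.0 [0.24303966 0.57508108 0.23046215] [-1.23105606e-04  1.98515272e-01  9.80097336e-01 -9.39956749e-04] 0.08509217908973916
scene [[433.4, 0.0, 324.3], [0.0, 433.4, 201.3], [0.0, 0.0, 1.0]] [-0.09675712  0.          0.          0.          0.        ] [[0.915, -0.405, 0.004, -0.503], [0.208, 0.479, 0.853, -0.142], [-0.347, -0.779, 0.522, -1.095], [0.0, 0.0, 0.0, 1.0]]
pin []
handle [(0.61, [301.0, 159.0, 76.0, 38.0]), (0.59, [304.0, 262.0, 33.0, 66.0])]
small_jar_a [(0.76, [358.0, 300.0, 31.0, 42.0]), (0.68, [281.0, 200.0, 15.0, 26.0])]
tall_jar_a [(0.92, [304.0, 262.0, 34.0, 68.0]), (0.7, [299.0, 203.0, 27.0, 45.0]), (0.49, [407.0, 297.0, 32.0, 59.0])]
yellow_jar [(0.8, [407.0, 299.0, 37.0, 57.0])]
onion_jar [(0.58, [284.0, 240.0, 32.0, 57.0])]
cash_box []
slide_base [(0.95, [291.0, 168.0, 92.0, 57.0])]
tray [(0.7, [302.0, 159.0, 74.0, 35.0]), (0.42, [283.0, 241.0, 32.0, 58.0])]
top [[520.7, 0.0, 316.0], [0.0, 520.7, 199.6], [0.0, 0.0, 1.0]] [-0.07964336  0.          0.          0.          0.        ] [[0.018, -1.0, 0.017, -0.084], [0.996, 0.02, 0.092, -0.513], [-0.093, 0.015
[... 422 characters left out ...]
, 83.0])]
slide_base [(0.92, [210.0, 184.0, 81.0, 107.0])]
tray [(0.64, [207.0, 174.0, 78.0, 84.0])]
{'K': array([[291.99735299,   0.        , 320.46566584],
       [  0.        , 291.99735299, 200.5853503 ],
       [  0.        ,   0.        ,   1.        ]]), 'distortion': array([-0.00619482,  0.        ,  0.        ,  0.        ,  0.        ]), 'mount': array([[-1.64128146e-04,  9.49371269e-01,  3.14156279e-01,
         8.08990972e-02],
       [ 9.99999663e-01,  4.08601565e-04, -7.12341312e-04,
        -1.96964930e-04],
       [-8.04641122e-04,  3.14156056e-01, -9.49371016e-01,
        -1.41564263e-01],
       [ 0.00000000e+00,  0.00000000e+00,  0.00000000e+00,
         1.00000000e+00]])}
```

View pics/scene0.png

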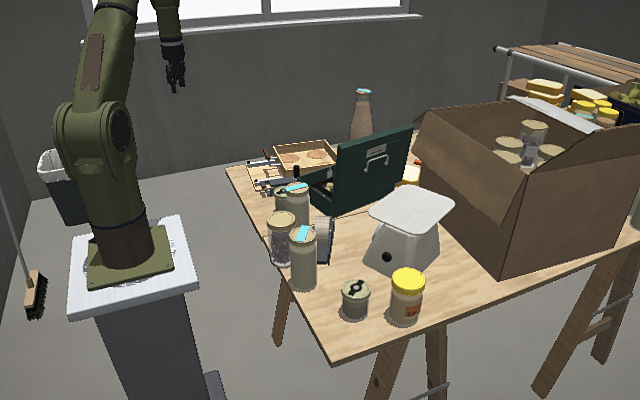

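View pics/top0.png

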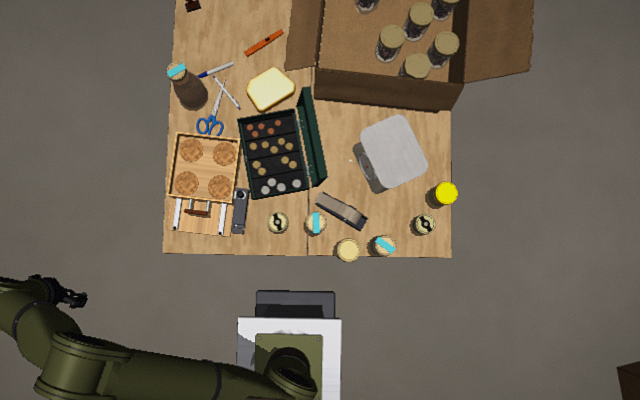

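```bash
cat > h.py <<'E'
from plant import bot
import cv2,numpy as np
from scipy.spatial.transform import Rotation as R
F=np.diag([1,-1,-1.])
def pose(s=None):
    s=s or bot.sense();T=np.eye(4);q=s['ee_rot'];T[:3,:3]=R.from_quat([q[1],q[2],q[3],q[0]]).as_matrix();T[:3,3]=s['position'];return T
def cam(n,T=None):
    c=bot.camera_model(n)
    W=(pose() if T is None else T)@c["mount"] if n=="wrist" else np.linalg.inv(c["world_to_cam"])
    return c["K"],c["distortion"],W
def ray(C,px):
    u=cv2.undistortPoints(np.array(px,float).reshape(-1,1,2),C[0],C[1])[:,0]
    d=np.c_[u,np.ones(len(u))]@F.T@C[2][:3,:3].T
    return C[2][:3,3],d
def atz(C,px,z):
    o,d=ray(C,px);return o+d*((z-o[2])/d[:,2])[:,None]
def proj(C,P):
    P=np.atleast_2d(P);p=(P-C[2][:3,3])@C[2][:3,:3]@F
    return cv2.projectPoints(p,np.zeros(3),np.zeros(3),C[0],C[1])[0][:,0]
def tri(obs):
    A=np.zeros((3,3));b=np.zeros(3)
    for C,px in obs:
        o,d=ray(C,[px]);d=d[0]/np.linalg.norm(d[0]);M=np.eye(3)-np.outer(d,d);A+=M;b+=M@o
    return np.linalg.solve(A,b)
def snap(n,save=None):
    C=cam(n);im=bot.snapshot(n)
    if save: cv2.imwrite(f"pics/{save}.png",im[:,:,::-1])
    return C,im
def togo(target,yaw=None):
    """tool-axes shift to put TCP at target, in shares"""
    T=pose();v=T[:3,:3].T@(np.array(target)-T[:3,3])/0.025
    return np.round(v,2)
def yawy(): # heading of tool y in world deg
    T=pose();return np.degrees(np.arctan2(T[1,1],T[0,1]))
E
python3 - <<'E'
from h import *
C=cam("top")
for n,px,z in [("pin",(242,195),.08),("smallA",(278,222),.075),("smallB",(425,224),.075),("tallA",(316,222),.146),("tallB",(383,244),.146),("onion",(347,250),.128),("yellow",(445,193),.112),
  ("wallNL",(168,203),.062),("wallNR",(234,205),.062),("wallFL",(176,133),.062),("wallFR",(240,136),.062),("handle",(198,212),.08),
  ("discNL",(186,184),.028),("discNR",(220,186),.028),("discFL",(191,151),.028),("discFR",(224,153),.028),
  ("boxNL",(250,197),.062),("lidnear",(318,187),.25),("lidfar",(309,88),.25),("dispL",(318,196),.098),("dispR",(364,225),.098),("scale near",(383,190),.15),("tablenear",(164,254),0),("tableL",(174,0),0),("bottle",(177,71),.2)]:
    p=atz(C,[px],z)[0];print(n,p.round(3),"r",np.hypot(*p[:2]).round(2))
print(yawy())
E
```

```text
pin [0.519 0.146 0.08 ] r 0.54
smallA [0.441 0.037 0.075] r 0.44
smallB [ 0.444 -0.399  0.075] r 0.6
tallA [ 0.44  -0.074  0.146] r 0.45
tallB [ 0.382 -0.264  0.146] r 0.46
onion [ 0.363 -0.164  0.128] r 0.4
yellow [ 0.534 -0.45   0.112] r 0.7
wallNL [0.492 0.369 0.062] r 0.62
wallNR [0.49  0.171 0.062] r 0.52
wallFL [0.706 0.355 0.062] r 0.79
wallFR [0.7   0.16  0.062] r 0.72
handle [0.466 0.274 0.08 ] r 0.54
discNL [0.555 0.326 0.028] r 0.64
discNR [0.55  0.221 0.028] r 0.59
discFL [0.658 0.315 0.028] r 0.73
discFR [0.653 0.212 0.028] r 0.69
boxNL [0.515 0.124 0.062] r 0.53
lidnear [ 0.527 -0.076  0.25 ] r 0.53
lidfar [ 0.795 -0.047  0.25 ] r 0.8
dispL [ 0.519 -0.079  0.098] r 0.52
dispR [ 0.436 -0.215  0.098] r 0.49
scale near [ 0.534 -0.262  0.15 ] r 0.6
tablenear [0.339 0.392 0.   ] r 0.52
tableL [1.164 0.402 0.   ] r 1.23
bottle [0.853 0.325 0.2  ] r 0.91
67.09725756476597
```

Call:
servo_tool(increments=[[85,[0,0,-0.3],1],[85,[0,0,-0.3],1],[85,[0,0,-0.3],1],[85,[0,0,-0.3],1],[85,[0,0,-0.3],1],[85,[0,0,-0.3],1],[85,[0,0,-0.3],1],[85,[0,0,-0.3],1],[85,[0,0,-0.3],1],[85,[0,0,0],1],[85,[0,0,0],1],[85,[0,0,0],1]])

```text
time_s: 2.5
position: [0.2431, 0.5757, 0.2988]
ee_rot: [-0.0, 0.581, 0.814, 0.0]
force: [0.2, 0.1, 0.2]
grip_width: 0.085
finger_force: 0.0
```

Call:
servo_tool(increments=[[85,[0,0,0],1],[85,[0,0,0],1],[85,[0,0,0],1],[85,[0,0,0],1],[85,[0,0,0],1],[85,[0,0,0],1],[85,[-0.9,0.7,0],0],[85,[-0.9,0.7,0],0],[85,[-0.9,0.7,0],0],[85,[-0.9,0.7,0],0],[85,[-0.9,0.7,0],0],[85,[-0.9,0.7,0],0]])

```text
time_s: 4.0
position: [0.3367, 0.4315, 0.2989]
ee_rot: [-0.0, 0.737, 0.676, 0.0]
force: [0.5, -0.2, 0.3]
grip_width: 0.0851
finger_force: 0.0
```

Call:
servo_tool(increments=[[85,[-0.9,0.7,0],0],[85,[-0.9,0.7,0],0],[85,[-0.9,0.7,0],0],[85,[-0.9,0.7,0],0],[85,[-0.9,0.7,0],0],[85,[-0.9,0.7,0],0],[85,[-0.9,0.7,0],0],[85,[-0.9,0.7,0],0],[85,[-0.9,0.7,0],0],[85,[0,0,0],0],[85,[0,0,0],0]])

```text
time_s: 5.38
position: [0.4754, 0.2179, 0.2988]
ee_rot: [-0.001, 0.736, 0.677, 0.0]
force: [-0.9, -0.6, -0.5]
grip_width: 0.0848
finger_force: 0.0
```

```bash
python3 - <<'E'
from h import *
print(pose()[:3,3].round(4),yawy())
C,im=snap("wrist","w1")
for t in ["pin","handle","tray"]:
    print(t,[(round(d["confidence"],2),np.round(d["bbox"],1).tolist()) for d in bot.cut_out("wrist",t)])
E
```

```text
[0.4754 0.2179 0.2988] -4.8541172343117065
pin [(0.78, [357.0, 209.8, 19.3, 25.3])]
handle [(0.89, [408.8, 113.6, 215.3, 169.1])]
tray [(0.94, [406.0, 112.4, 210.3, 167.9])]
```

View pics/w1.png

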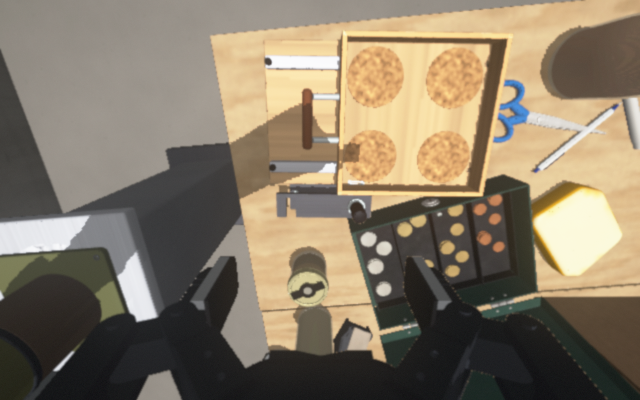

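```bash
python3 - <<'E'
from h import *
C=cam("wrist")
im=cv2.imread("pics/w1.png")
cv2.imwrite("pics/w1c.png",cv2.resize(im[180:225,265:385],None,fx=6,fy=6,interpolation=cv2.INTER_CUBIC))
D=atz(C,[(376,76),(458,76),(370,155),(443,158)],.028);print(D.round(4),D.mean(0))
print(np.degrees(np.arctan2(*(D[1]+D[3]-D[0]-D[2])[[1,0]])),"y",np.degrees(np.arctan2(*(D[0]+D[1]-D[2]-D[3])[[1,0]])))
W=atz(C,[(341,193),(484,193),(343,33),(512,35)],.062);print(W.round(4))
print("handle",atz(C,[(307,90),(307,147)],.086).round(4))
Ct=cam("top")
print("pin tri",tri([(C,(355,208)),(Ct,(242,195))]))
for z in(.06,.084):print("pin",atz(C,[(355,208)],z).round(4), atz(Ct,[(242,195)],z).round(4))
E
```

```text
[[0.5568 0.3273 0.028 ]
 [0.6635 0.3185 0.028 ]
 [0.5458 0.2246 0.028 ]
 [0.6489 0.2117 0.028 ]] [0.60374194 0.27055189 0.028     ]
-5.889877512090777 y 83.0375259758777
[[0.4998 0.1824 0.062 ]
 [0.6929 0.1663 0.062 ]
 [0.514  0.3739 0.062 ]
 [0.7081 0.3559 0.062 ]]
handle [[0.4678 0.3151 0.086 ]
 [0.4615 0.251  0.086 ]]
pin tri [0.5214275  0.15077925 0.03909879]
pin [[0.5179 0.1586 0.06  ]] [[0.5209 0.1481 0.06  ]]
pin [[0.5156 0.1674 0.084 ]] [[0.5186 0.145  0.084 ]]
```

View pics/w1c.png

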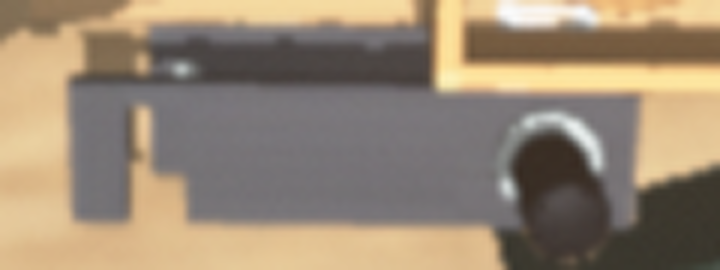

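```bash
python3 - <<'E'
from h import *
C=cam("wrist");Ct=cam("top")
print("knob",atz(C,[(359.3,215.5)],.084).round(4),"flange",atz(C,[(356.7,206.3)],.044).round(4))
n=atz(C,[(288.5,197.5)],.040)[0];y=np.radians(-5.5);ex=np.array([np.cos(y),np.sin(y)]);ey=np.array([-ex[1],ex[0]])
print("notch",n[:2]-.013*ey, "plate corners",atz(C,[(277,193.5),(371.5,196),(277,216.5),(370.5,217)],.04).round(4))
print("pin-95",atz(C,[(356.7,206.3)],.044)[0,:2]-.095*ex)
print("tri",tri([(C,(359.3,215.5)),(Ct,(242,195))]),proj(Ct,[[.518,.155,.084]]))
E
```

```text
knob [[0.5208 0.1565 0.084 ]] flange [[0.5219 0.1551 0.044 ]]
notch [0.42388657 0.16224509] plate corners [[0.4094 0.1825 0.04  ]
 [0.5442 0.1675 0.04  ]
 [0.4048 0.1474 0.04  ]
 [0.5418 0.1352 0.04  ]]
pin-95 [0.42738698 0.16415753]
tri [0.52191369 0.14785749 0.06223339] [[238.62338536 195.12033419]]
```

Call:
servo_tool(increments=[[50,[-0.58,0.51,0.7],0.15],[50,[-0.58,0.51,0.7],0],[50,[-0.58,0.51,0.7],0],[50,[-0.58,0.51,0.7],0],[50,[0,0,0.9],0],[50,[0,0,0.9],0],[50,[0,0,0.9],0],[50,[0,0,0.9],0],[50,[0,0,0.9],0],[50,[0,0,0],0],[50,[0,0,0],0]])

```text
time_s: 6.95
position: [0.5217, 0.155, 0.117]
ee_rot: [0.0, 0.74, 0.673, 0.001]
force: [0.3, 0.2, -0.2]
grip_width: 0.0504
finger_force: 0.0
```

```bash
python3 - <<'E'
from h import *
print(pose()[:3,3].round(4),yawy())
C,im=snap("wrist","w2")
print([(round(d["confidence"],2),np.round(d["bbox"],1).tolist()) for d in bot.cut_out("wrist","pin")], proj(C,[[.5208,.1555,.084],[.521,.1555,.044]]))
E
```

```text
[0.5217 0.155  0.117 ] -5.478882277515971
[(0.73, [321.4, 221.0, 30.9, 51.6]), (0.44, [376.0, 117.7, 455.5, 233.4])] [[319.009482   233.48887588]
 [319.52078858 211.9942578 ]]
```

View pics/w2.png

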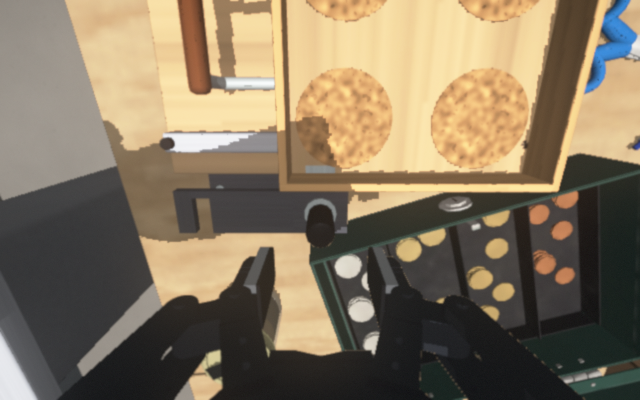

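Call:
servo_tool(increments=[[50,[0,0,0.87],0],[50,[0,0,0.87],0],[50,[0,0,0.86],0],[50,[0,0,0],0],[10,[0,0,0],0],[10,[0,0,0],0],[10,[0,0,0],0],[10,[0,0,0],0],[10,[0,0,0],0]], force=50)

```text
time_s: 8.18
position: [0.5221, 0.1548, 0.0526]
ee_rot: [0.0, 0.74, 0.672, 0.001]
force: [-0.2, 0.8, 6.9]
grip_width: 0.0183
finger_force: 48.7
```

Call:
servo_tool(increments=[[10,[0,0,-0.4],0],[10,[0,0,-0.5],0],[10,[0,0,-0.5],0],[10,[0,0,-0.5],0],[10,[0,0,0],0],[10,[0,0,0],0]])

```text
time_s: 8.93
position: [0.5211, 0.1545, 0.0987]
ee_rot: [-0.0, 0.74, 0.672, -0.0]
force: [0.3, 0.5, -1.3]
grip_width: 0.0187
finger_force: 48.8
```

```bash
python3 - <<'E'
from h import *
print(pose()[:3,3].round(4),yawy())
C,im=snap("wrist","w3")
cv2.imwrite("pics/w3c.png",cv2.resize(im[150:270,100:360,::-1],None,fx=3,fy=3,interpolation=cv2.INTER_CUBIC))
E
```

```text
[0.5211 0.1545 0.0987] -5.500098950571903
```

View pics/w3c.png

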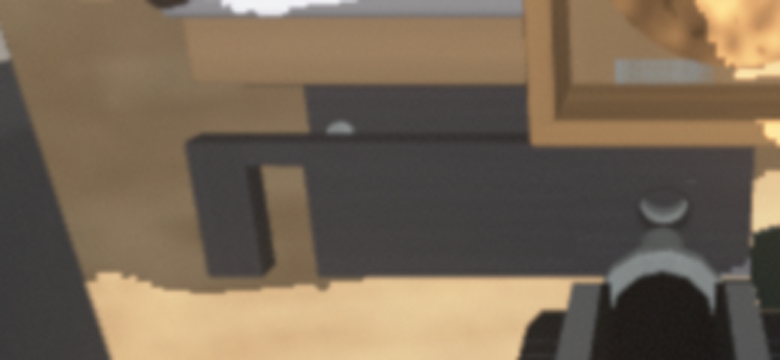

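```bash
python3 - <<'E'
from h import *
C=cam("wrist")
p=lambda u,v:(100+u/3,150+v/3)
q=atz(C,[p(663,207),p(247,165),p(305,165),p(258,262),p(316,262),p(192,140),p(752,147)],.04);print(q.round(4))
ey=np.array([np.sin(np.radians(5.5)),np.cos(np.radians(5.5))])
print("notch",(q[1]+q[2])[:2]/2-.013*ey,np.linalg.norm((q[2]-q[1])[:2]))
ex=np.array([ey[1],-ey[0]]);print(np.array([.5215,.155])-.095*ex)
E
```

```text
[[0.5213 0.1547 0.04  ]
 [0.4219 0.1752 0.04  ]
 [0.436  0.1739 0.04  ]
 [0.4184 0.1496 0.04  ]
 [0.4329 0.1482 0.04  ]
 [0.4103 0.1827 0.04  ]
 [0.544  0.1681 0.04  ]]
notch [0.42770877 0.16162138] 0.014100351590300668
[0.42693736 0.16410535]
```

Call:
servo_tool(increments=[[10,[0,-0.62,0],0],[10,[0,-0.63,0],0],[10,[0,-0.63,0],0],[10,[0,-0.63,0],0],[10,[0,-0.63,0],0],[10,[0,-0.63,0],0],[10,[0,0,0],0],[10,[0,0,0],0]])

```text
time_s: 9.98
position: [0.4284, 0.1636, 0.0987]
ee_rot: [0.0, 0.74, 0.672, 0.0]
force: [0.0, -0.1, -1.7]
grip_width: 0.0186
finger_force: 48.9
```

```bash
python3 - <<'E'
from h import *
print(pose()[:3,3].round(4),yawy(),togo([.4273,.163,.053]))
E
```

```text
[0.4284 0.1636 0.0987] -5.520884345565919 [-0.03 -0.04  1.83]
```

Call:
servo_tool(increments=[[10,[0,-0.03,0.4],0],[10,[0,0,0.4],0],[10,[0,0,0.4],0],[10,[0,0,0.4],0],[10,[0,0,0.18],0],[10,[0,0,0],0]])

```text
time_s: 10.72
position: [0.4265, 0.1636, 0.0539]
ee_rot: [-0.0, 0.74, 0.672, -0.0]
force: [0.4, 0.3, -0.6]
grip_width: 0.0188
finger_force: 48.9
```

```bash
python3 - <<'E'
from h import *
print(pose()[:3,3].round(4),yawy())
C,im=snap("wrist","w4")
cv2.imwrite("pics/w4c.png",cv2.resize(im[150:290,180:460,::-1],None,fx=2.5,fy=2.5,interpolation=cv2.INTER_CUBIC))
E
```

```text
[0.4265 0.1636 0.0539] -5.505045267839122
```

View pics/w4c.png

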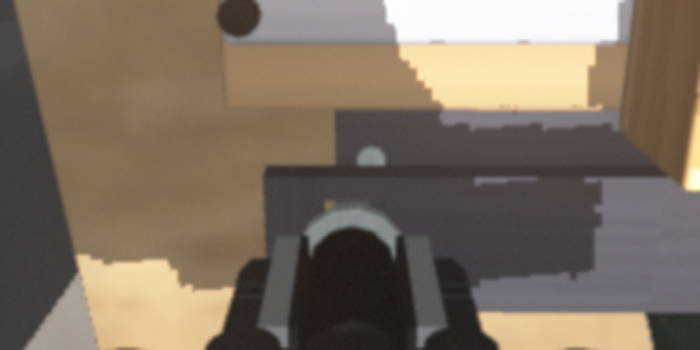

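Call:
servo_tool(increments=[[22,[0,0,0.04],0],[30,[0,0,0],0],[40,[0,0,0],0],[50,[0,0,0],0],[50,[0,0,0],0],[50,[0,0,-0.5],0],[50,[0,0,-0.9],0],[50,[0,0,-0.9],0],[50,[0,0,-0.9],0],[50,[0,0,0],0],[50,[0,0,0],0]])

```text
time_s: 12.15
position: [0.4265, 0.1637, 0.1333]
ee_rot: [-0.0, 0.74, 0.672, 0.0]
force: [-0.1, 0.8, -0.7]
grip_width: 0.0503
finger_force: 0.0
```

```bash
python3 - <<'E'
from h import *
print(pose()[:3,3].round(4),yawy(),togo([.465,.2835,.13]))
C,im=snap("wrist","w5")
print([(round(d["confidence"],2),np.round(d["bbox"],1).tolist()) for d in bot.cut_out("wrist","pin")], proj(C,[[.427,.1635,.084],[.427,.1635,.044],[.465,.2835,.086]]))
cv2.imwrite("pics/w5c.png",im[0:300,150:500,::-1])
E
```

```text
[0.4265 0.1637 0.1333] -5.497881648170611 [4.92 1.07 0.13]
[(0.78, [320.9, 213.8, 31.3, 45.3]), (0.74, [496.1, 104.7, 287.8, 208.0])] [[321.2733796  224.40694677]
 [321.21305539 205.70090946]
 [367.62139149  26.27247925]]
```

View pics/w5c.png

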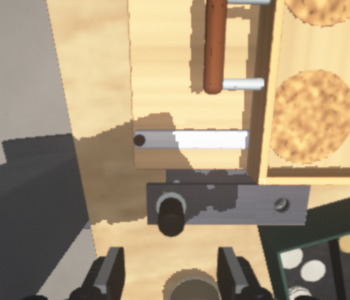

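Call:
servo_tool(increments=[[34,[0.82,0.18,0],0],[34,[0.82,0.17,0],0],[34,[0.82,0.17,0],0],[34,[0.82,0.17,0],0],[34,[0.82,0.17,0],0],[34,[0.82,0.17,0],0],[34,[0,0,0],0],[34,[0,0,0.9],0],[34,[0,0,0.9],0],[34,[0,0,0.9],0],[34,[0,0,0.1],0],[34,[0,0,0],0]])

```text
time_s: 13.75
position: [0.4641, 0.2828, 0.0635]
ee_rot: [0.0, 0.741, 0.672, -0.0]
force: [-0.3, 0.3, -0.1]
grip_width: 0.0339
finger_force: 0.0
```

Call:
servo_tool(increments=[[4,[0,0,0],0],[4,[0,0,0],0],[4,[0,0,0],0],[4,[0,0,0],0],[4,[0,0,0],0]])

```text
time_s: 14.38
position: [0.4646, 0.2837, 0.0643]
ee_rot: [0.0, 0.74, 0.672, 0.001]
force: [-0.6, -1.9, 6.2]
grip_width: 0.0107
finger_force: 49.3
```

Call:
servo_tool(increments=[[4,[0,-0.3,0],0],[4,[0,-0.4,0],0],[4,[0,-0.4,0],0],[4,[0,-0.4,0],0],[4,[0,-0.4,0],0],[4,[0,-0.4,0],0],[4,[0,-0.4,0],0],[4,[0,-0.2,0],0],[4,[0,0,0],0],[4,[0,0,0],0],[4,[0,0,0],0]])

```text
time_s: 15.75
position: [0.3949, 0.2905, 0.0642]
ee_rot: [0.001, 0.741, 0.672, 0.003]
force: [5.3, -2.3, 6.3]
grip_width: 0.0108
finger_force: 50.0
```

Call:
servo_tool(increments=[[15,[0,0,0],0],[25,[0,0,0],0],[34,[0,0,0],0],[34,[0,0,-0.8],0],[34,[0,0,-1],0],[50,[0,0,-1],0],[60,[0,0,-1],0],[85,[0,0,-1],0],[85,[0,0,-1],0],[85,[0,0,-1],0],[85,[0,0,-1],0],[85,[0,0,-1],0]])

```text
time_s: 17.25
position: [0.3907, 0.2905, 0.2836]
ee_rot: [-0.0, 0.74, 0.673, -0.001]
force: [0.6, 1.1, -0.0]
grip_width: 0.085
finger_force: 0.0
```

Call:
servo_tool(increments=[[85,[-0.9,0.6,0],0],[85,[-0.9,0.6,0],0],[85,[-0.9,0.6,0],0],[85,[-0.9,0.6,0],0],[85,[0,0,0],0],[85,[0,0,0],0]])

```text
time_s: 18.0
position: [0.4421, 0.1962, 0.2829]
ee_rot: [-0.001, 0.74, 0.673, -0.0]
force: [-0.4, 0.5, -0.6]
grip_width: 0.085
finger_force: 0.0
```

```bash
python3 - <<'E'
from h import *
print(pose()[:3,3].round(4),yawy())
C,im=snap("wrist","w6")
for t in ["small_jar_a","tall_jar_a","pin"]:print(t,[(round(d["confidence"],2),np.round(d["bbox"],1).tolist()) for d in bot.cut_out("wrist",t)])
c0=np.array([.6037,.2706]);a=np.radians(-5.4);ex=np.array([np.cos(a),np.sin(a)]);ey=np.array([-ex[1],ex[0]])
D=[np.r_[c0-.07*ex+.052*(i*ex+j*ey),.028] for i in(-1,1) for j in(1,-1)]
print(np.round(D,4));print(proj(C,D).round(1))
C2,_=snap("top","t6")
for t in ["small_jar_a","tall_jar_a","pin"]:print(t,[(round(d["confidence"],2),np.round(d["bbox"],1).tolist()) for d in bot.cut_out("top",t)])
E
```

```text
[0.4421 0.1962 0.2829] -5.42221699177195
small_jar_a [(0.81, [330.2, 271.8, 41.1, 57.4])]
tall_jar_a [(0.77, [333.8, 325.9, 42.0, 53.0])]
pin [(0.79, [311.9, 196.7, 13.4, 23.8])]
[[0.4871 0.3339 0.028 ]
 [0.4773 0.2303 0.028 ]
 [0.5907 0.3241 0.028 ]
 [0.5809 0.2205 0.028 ]]
[[347.1  52.2]
 [344.9 138.3]
 [431.9  52.2]
 [422.8 138.3]]
small_jar_a [(0.81, [281.1, 221.7, 22.5, 17.8]), (0.68, [421.4, 223.4, 22.5, 19.8]), (0.55, [202.2, 191.4, 69.3, 73.5])]
tall_jar_a [(0.96, [381.0, 243.9, 27.6, 23.2]), (0.65, [318.0, 222.8, 21.0, 19.0])]
pin []
```

View pics/w6.png

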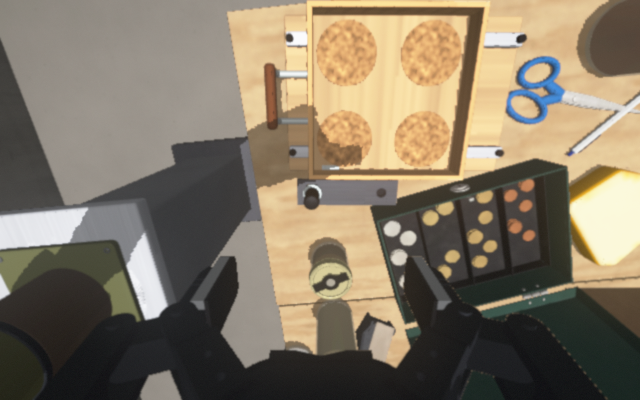

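```bash
python3 - <<'E'
from h import *
C=cam("wrist")
a=atz(C,[(331,280)],.075)[0];print(a,atz(cam("top"),[(278,222),(281,221.7)],.075), proj(C,[np.r_[a[:2],0]]))
m=[d for d in bot.cut_out("top","small_jar_a")]
print(togo([a[0],a[1],.2829]))
print("tallA",atz(cam("top"),[(316,222)],.146))
E
```

```text
[0.44273674 0.04382167 0.075     ] [[0.44142776 0.0373393  0.075     ]
 [0.4424889  0.02850148 0.075     ]] [[329.49108833 253.69078975]]
[-6.04  0.57  0.01]
tallA [[ 0.44007316 -0.07379697  0.146     ]]
```

Call:
servo_tool(increments=[[85,[-0.86,0.08,0],0],[85,[-0.86,0.08,0],0],[85,[-0.86,0.08,0],0],[85,[-0.86,0.08,0],0],[85,[-0.86,0.08,0.8],0],[85,[-0.86,0.08,0.8],0],[85,[-0.86,0.08,0.8],0],[85,[0,0,0.8],0],[85,[0,0,0.8],0],[85,[0,0,0],0],[85,[0,0,0],0]])

```text
time_s: 19.82
position: [0.443, 0.0441, 0.1838]
ee_rot: [0.0, 0.74, 0.672, 0.0]
force: [-0.3, 0.3, 0.2]
grip_width: 0.0851
finger_force: 0.0
```

```bash
cat >> h.py <<'E'
def lid(C,im,guess,z,r,tz=None,win=1.5,save=None):
    """Edge circle fit: sample rays of the lid circle projected, maximise gradient over x,y shift"""
    from scipy.ndimage import map_coordinates,gaussian_filter
    g=gaussian_filter(im.astype(float).mean(2),1.0)
    t=np.linspace(0,2*np.pi,90,endpoint=False);best=[]
    for dx in np.arange(-.02,.0201,.001):
        for dy in np.arange(-.02,.0201,.001):
            c=np.array([guess[0]+dx,guess[1]+dy])
            v=[]
            for rr in(r-.003,r+.003):
                P=np.c_[c[0]+rr*np.cos(t),c[1]+rr*np.sin(t),np.full(90,z)]
                p=proj(C,P);v.append(map_coordinates(g,[p[:,1],p[:,0]],order=1,mode='nearest'))
            best.append((np.abs(v[0]-v[1]).clip(0,60).mean(),*c))
    best.sort(reverse=True);b=np.array(best[:8]);return b[:,1:].mean(0),b[0,0],b[:,1:].std(0)
def draw(C,im,c,z,r,name,extra=()):
    im=im[:,:,::-1].copy()
    for (cc,zz,rr) in [(c,z,r),*extra]:
        t=np.linspace(0,2*np.pi,60);p=proj(C,np.c_[cc[0]+rr*np.cos(t),cc[1]+rr*np.sin(t),np.full(60,zz)])
        cv2.polylines(im,[p.round().astype(np.int32)],True,(0,0,255),1)
    cv2.imwrite(f"pics/{name}.png",im)
E
python3 - <<'E'
from h import *
print(pose()[:3,3].round(4),yawy())
C,im=snap("wrist")
c=lid(C,im,[.4427,.0438],.074,.0315);print(c)
draw(C,im,c[0],.074,.0315,"w7")
print([(round(d["confidence"],2),np.round(d["bbox"],1).tolist()) for d in bot.cut_out("wrist","small_jar_a")],proj(C,[np.r_[c[0],.074]]),togo([*c[0],.05]))
E
```

```text
[0.443  0.0441 0.1838] -5.505770420531296
(array([0.4392, 0.0493]), np.float64(34.50148543123771), array([0.00111803, 0.0005    ]))
[(0.84, [318.4, 196.3, 60.7, 77.8])] [[315.76556087 193.02677795]] [ 0.18 -0.19  5.36]
```

View pics/w7.png

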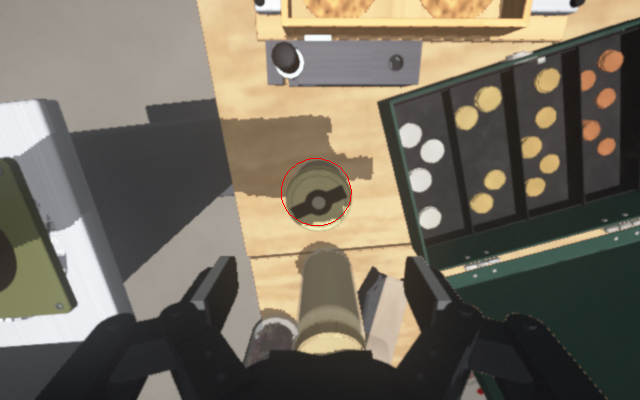

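```bash
python3 - <<'E'
from h import *
C=cam("wrist")
T6=np.eye(4);T6[:3,:3]=pose()[:3,:3];T6[:3,3]=[.4421,.1962,.2829]
C6=cam("wrist",T6)
for a in [(331,280),(331.5,282)]:
  for b in [(318.5,201),(319,203)]:
    print(tri([(C6,a),(C,b)]))
import itertools
im=cv2.imread("pics/w7.png");im6=cv2.imread("pics/w6.png")
out=np.hstack([cv2.resize(im6[230:310,290:370],None,fx=5,fy=5),cv2.resize(im[155:235,278:358],None,fx=5,fy=5)]);cv2.imwrite("pics/c8.png",out)
E
```

```text
[0.44146345 0.03924532 0.06675184]
[0.44141558 0.03512763 0.06053163]
[0.4419689  0.04250783 0.07660335]
[0.44193122 0.03860245 0.07078523]
```

View pics/c8.png

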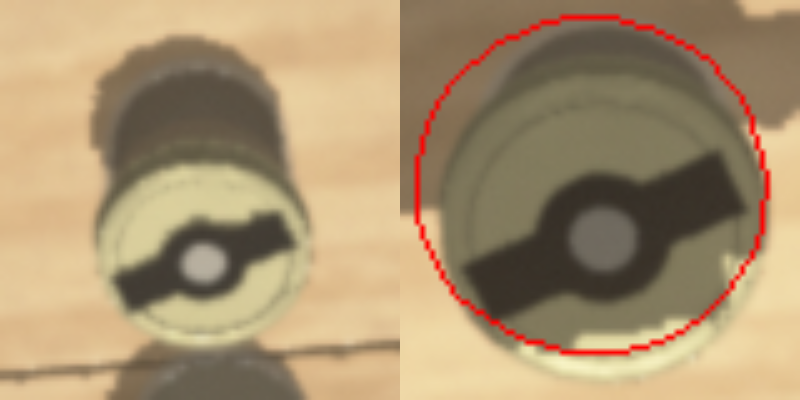

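Call:
servo_tool(increments=[[85,[-0.1,-0.04,0.9],0],[85,[0,0,0.9],0],[85,[0,0,0.9],0],[85,[0,0,0.9],0],[85,[0,0,0.9],0],[85,[0,0,0.7],0],[85,[0,0,0.4],0],[85,[0,0,0],0],[50,[0,0,0],0],[50,[0,0,0],0],[50,[0,0,0],0],[50,[0,0,0],0]], force=40)

```text
time_s: 21.42
position: [0.4416, 0.0418, 0.0442]
ee_rot: [0.0, 0.74, 0.672, 0.001]
force: [-0.3, 0.1, 6.8]
grip_width: 0.0613
finger_force: 42.3
```

Call:
servo_tool(increments=[[50,[0,0,0],0],[50,[0,0,-0.3],0],[50,[0,0,-0.3],0],[50,[0,0,0],0]])

```text
time_s: 21.92
position: [0.4418, 0.0417, 0.059]
ee_rot: [0.0, 0.74, 0.672, 0.001]
force: [0.1, -0.2, -2.1]
grip_width: 0.0616
finger_force: 44.0
```

Call:
servo_tool(increments=[[50,[0,0,-0.9],0],[50,[0,0,-0.9],0],[50,[0,0,-0.9],0],[50,[0.4,0.06,-0.9],0],[50,[0.9,0.06,0],0],[50,[0.95,0.06,0],0],[50,[0.95,0.06,0],0],[50,[0.95,0.06,0],0],[50,[0.95,0.06,0],0],[50,[0.95,0.06,0],0],[50,[0.95,0.06,0],0],[50,[0.95,0.06,0],0]])

```text
time_s: 23.42
position: [0.4734, 0.2388, 0.148]
ee_rot: [-0.0, 0.74, 0.672, -0.001]
force: [-0.5, -1.0, -2.0]
grip_width: 0.0618
finger_force: 44.8
```

Call:
servo_tool(increments=[[50,[0.95,0.05,0],0],[50,[0.95,0.05,0],0],[50,[0.95,0.05,0],0],[50,[0.6,0.05,0],0],[50,[0.35,0,0],0],[50,[0,0,0],0],[50,[0,0,0],0]])

```text
time_s: 24.3
position: [0.4879, 0.331, 0.1483]
ee_rot: [0.0, 0.741, 0.672, -0.0]
force: [0.5, 0.1, -2.5]
grip_width: 0.0616
finger_force: 44.8
```

```bash
python3 - <<'E'
from h import *
print(pose()[:3,3].round(4),yawy(),togo([.4871,.3339,.0725]))
E
```

```text
[0.4879 0.331  0.1483] -5.5800831167607505 [ 0.12 -0.04  3.03]
```

Call:
servo_tool(increments=[[50,[0.12,-0.04,0.6],0],[50,[0,0,0.7],0],[50,[0,0,0.7],0],[50,[0,0,0.5],0],[50,[0,0,0.3],0],[50,[0,0,0.2],0],[50,[0,0,0],0]])

```text
time_s: 25.18
position: [0.4874, 0.3354, 0.0733]
ee_rot: [0.0, 0.74, 0.672, 0.0]
force: [-0.8, 0.1, -2.6]
grip_width: 0.0614
finger_force: 44.7
```

Call:
servo_tool(increments=[[65,[0,0,0.04],0],[70,[0,0,0],0],[80,[0,0,0],0],[85,[0,0,0],0],[85,[0,0,0],0],[85,[0,0,-0.5],0],[85,[0,0,-1],0],[85,[0,0,-1],0],[85,[0,0,-1],0],[85,[-0.5,0,-1],0],[85,[-0.9,0,-1],0],[85,[-0.9,0,0],0]])

```text
time_s: 26.68
position: [0.4831, 0.2781, 0.2126]
ee_rot: [0.001, 0.74, 0.672, 0.003]
force: [-0.1, 0.2, -0.3]
grip_width: 0.0851
finger_force: 0.0
```

Call:
servo_tool(increments=[[85,[-0.9,-0.1,0],0],[85,[-0.9,-0.1,0],0],[85,[-0.9,-0.1,0],0],[85,[-0.9,-0.1,0],0],[85,[0,0,0],0],[85,[0,0,0],0]])

```text
time_s: 27.42
position: [0.4635, 0.1904, 0.2101]
ee_rot: [-0.0, 0.74, 0.673, 0.001]
force: [0.7, 0.1, 0.7]
grip_width: 0.0848
finger_force: 0.0
```

```bash
python3 - <<'E'
from h import *
print(pose()[:3,3].round(4),yawy())
C,im=snap("wrist","w9")
for t in ["small_jar_a","tall_jar_a","pin"]:print(t,[(round(d["confidence"],2),np.round(d["bbox"],1).tolist()) for d in bot.cut_out("wrist",t)])
draw(C,im,[.4871,.3339],.102,.0305,"w9d",[([.4773,.2303],.028,.037),([.5907,.3241],.028,.037),([.5809,.2205],.028,.037)])
E
```

```text
[0.4635 0.1904 0.2101] -5.469768053055918
small_jar_a [(0.95, [331.0, 36.4, 77.3, 68.8])]
tall_jar_a [(0.97, [320.9, 342.1, 40.0, 28.8])]
pin [(0.89, [288.8, 213.2, 21.9, 35.3]), (0.61, [363.8, 96.0, 287.8, 192.1])]
```

View pics/w9d.png

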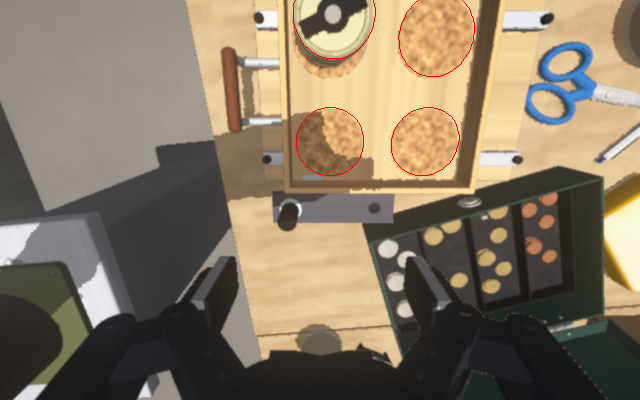

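Call:
servo_tool(increments=[[85,[-0.9,0,-0.4],0],[85,[-0.9,0,-0.4],0],[85,[-0.9,0,-0.4],0],[85,[-0.9,0,-0.4],0],[85,[-0.9,0,-0.4],0],[85,[-0.9,0,0],0],[85,[-0.9,0,0],0],[85,[-0.9,0,0],0],[85,[-0.9,0.04,0],0],[85,[-0.9,0.04,0],0],[85,[-0.9,0,0],0],[85,[-0.7,0,0],0]])

```text
time_s: 29.12
position: [0.4391, -0.0766, 0.2604]
ee_rot: [0.0, 0.741, 0.672, 0.0]
force: [0.6, -0.4, -0.8]
grip_width: 0.0853
finger_force: 0.0
```

Call:
servo_tool(increments=[[85,[0,0,0],0],[85,[0,0,0],0]])

```text
time_s: 29.38
position: [0.4396, -0.0741, 0.26]
ee_rot: [-0.0, 0.74, 0.672, 0.0]
force: [0.8, -0.9, -0.3]
grip_width: 0.0848
finger_force: 0.0
```

```bash
cat >> h.py <<'E'
def fitjar(C,mask,guess,r,h,z0=0,rlid=None):
    from scipy.optimize import minimize
    t=np.linspace(0,2*np.pi,48);rl=rlid or r
    def sil(c):
        P=np.vstack([np.c_[c[0]+q*np.cos(t),c[1]+q*np.sin(t),np.full(48,z)] for q,z in((r,z0),(r if rlid is None else rl,z0+h))])
        m=np.zeros((1600,2560),np.uint8);hl=cv2.convexHull(proj(C,P).astype(np.float32))
        cv2.fillConvexPoly(m,(hl*4+1.5).round().astype(np.int32),1);return cv2.resize(m,(640,400),interpolation=cv2.INTER_AREA)>0
    def cost(c):
        s=sil(c);return 1-(s&mask).sum()/max(1,(s|mask).sum())
    best=min(((cost(np.array(guess)+[a,b]),guess[0]+a,guess[1]+b) for a in np.arange(-.03,.031,.006) for b in np.arange(-.03,.031,.006)))
    o=minimize(cost,best[1:],method="Nelder-Mead",options=dict(initial_simplex=np.array(best[1:])+np.array([[0,0],[.004,0],[0,.004]])))
    return o.x,1-o.fun
def masks(n,t):return [(round(d["confidence"],2),np.round(d["bbox"],1).tolist(),d["region"]) for d in bot.cut_out(n,t)]
E
python3 - <<'E'
from h import *
print(pose()[:3,3].round(4),yawy())
C,im=snap("wrist","w10")
for c,b,m in masks("wrist","tall_jar_a"):
    print(c,b,fitjar(C,m,[.44,-.07],.0315,.146))
hsv=cv2.cvtColor(im,cv2.COLOR_RGB2HSV);bl=((hsv[:,:,0]>82)&(hsv[:,:,0]<105)&(hsv[:,:,1]>90)&(hsv[:,:,2]>90)).astype(np.uint8)
n,l,st,ce=cv2.connectedComponentsWithStats(bl);print([(ce[i].round(1),st[i][4]) for i in range(1,n) if st[i][4]>60])
print(proj(C,[[.44,-.074,.146]]))
E
```

```text
[ 0.4396 -0.0741  0.26  ] -5.492713065257675
0.88 [317.9, 183.1, 67.5, 77.6] (array([ 0.43912354, -0.06904565]), np.float64(0.9234601449275363))
0.7 [285.8, 317.4, 54.8, 90.7] (array([ 0.41, -0.1 ]), np.float64(0.0))
[(array([318.6, 195.1]), np.int32(1076)), (array([293.5, 346.2]), np.int32(154))]
[[321.01829213 196.60641747]]
```

Call:
servo_tool(increments=[[85,[0.09,-0.02,0.9],0],[85,[0,0,0.9],0],[85,[0,0,0.9],0],[85,[0,0,0.9],0],[85,[0,0,0.9],0],[85,[0,0,0.9],0],[85,[0,0,0.7],0],[85,[0,0,0.4],0],[85,[0,0,0],0],[50,[0,0,0],0],[50,[0,0,0],0],[50,[0,0,0],0]], force=50)

```text
time_s: 30.98
position: [0.4398, -0.0721, 0.0981]
ee_rot: [0.0, 0.74, 0.672, 0.001]
force: [-0.4, 0.7, 5.4]
grip_width: 0.0616
finger_force: 54.0
```

Call:
servo_tool(increments=[[50,[0,0,0],0],[50,[0,0,0],0],[50,[0,0,-0.3],0],[50,[0,0,-0.5],0],[50,[0,0,0],0]])

```text
time_s: 31.6
position: [0.4401, -0.0723, 0.1183]
ee_rot: [0.001, 0.74, 0.672, 0.001]
force: [1.3, 0.7, -4.2]
grip_width: 0.0621
finger_force: 55.4
```

Call:
servo_tool(increments=[[50,[0,0,-0.8],0],[50,[0,0,-1],0],[50,[0,0,-1],0],[50,[0,0,-1],0],[50,[0,0,-0.9],0],[50,[0.4,0,0],0],[50,[0.8,0,0],0],[50,[0.9,0,0],0],[50,[0.9,0,0],0],[50,[0.9,0.1,0],0],[50,[0.9,0.3,0],0],[50,[0.9,0.35,0],0]])

```text
time_s: 33.1
position: [0.4707, 0.0695, 0.2333]
ee_rot: [-0.001, 0.74, 0.673, -0.001]
force: [0.4, 1.4, -3.7]
grip_width: 0.0622
finger_force: 56.0
```

Call:
servo_tool(increments=[[50,[0.9,0.35,0],0],[50,[0.9,0.35,0],0],[50,[0.9,0.35,0],0],[50,[0.9,0.35,0],0],[50,[0.9,0.35,0],0],[50,[0.9,0.35,0],0],[50,[0.9,0.35,0],0],[50,[0.9,0.35,0],0],[50,[0.9,0.35,0],0],[50,[0.9,0.35,0],0],[50,[0.6,0.2,0],0],[50,[0.3,0,0],0]])

```text
time_s: 34.6
position: [0.5861, 0.3069, 0.2324]
ee_rot: [-0.001, 0.74, 0.673, -0.001]
force: [0.2, 0.0, -2.6]
grip_width: 0.0617
finger_force: 56.0
```

Call:
servo_tool(increments=[[50,[0.4,0,0],0],[50,[0.2,0,0],0],[50,[0,0,0],0],[50,[0,0,0],0]])

```text
time_s: 35.1
position: [0.5891, 0.3196, 0.2349]
ee_rot: [0.0, 0.74, 0.672, -0.0]
force: [0.4, -0.3, -3.5]
grip_width: 0.0623
finger_force: 56.0
```

```bash
python3 - <<'E'
from h import *
print(pose()[:3,3].round(4),yawy(),togo([.5907,.3241,.1258]))
E
```

```text
[0.5891 0.3196 0.2349] -5.546746710050243 [0.19 0.05 4.37]
```

Call:
servo_tool(increments=[[50,[0.19,0.05,0.4],0],[50,[0,0,0.8],0],[50,[0,0,0.8],0],[50,[0,0,0.8],0],[50,[0,0,0.7],0],[50,[0,0,0.4],0],[50,[0,0,0.2],0],[50,[0,0,0.2],0],[50,[0,0,0.1],0],[50,[0,0,0],0]])

```text
time_s: 36.35
position: [0.5914, 0.3253, 0.1264]
ee_rot: [0.0, 0.74, 0.672, 0.001]
force: [-1.1, 0.3, 3.9]
grip_width: 0.0623
finger_force: 56.7
```

```bash
python3 - <<'E'
from h import *
s=bot.sense();print(s["force"],pose()[:3,3].round(4),yawy(),togo([.5907,.3241,.1258]))
E
```

```text
[-1.06360971  0.34909556  3.88386612] [0.5914 0.3253 0.1264] -5.506199325021647 [-0.05 -0.02  0.02]
```

Call:
servo_tool(increments=[[65,[0,0,0],0],[70,[0,0,0],0],[80,[0,0,0],0],[85,[0,0,0],0],[85,[0,0,-0.4],0],[85,[0,0,-1],0],[85,[0,0,-1],0],[85,[0,0,-1],0],[85,[0,0,-1],0],[85,[0,0,-1],0],[85,[0,0,-1],0],[85,[0,0,-0.2],0]])

```text
time_s: 37.85
position: [0.5919, 0.3251, 0.2923]
ee_rot: [0.001, 0.74, 0.672, 0.002]
force: [0.2, 0.4, 0.8]
grip_width: 0.085
finger_force: 0.0
```

Call:
servo_tool(increments=[[85,[-1,-0.25,0],0],[85,[-1,-0.25,0],0],[85,[-1,-0.25,0],0],[85,[-1,-0.25,0],0],[85,[-1,-0.25,0],0],[85,[-1,-0.25,0],0],[85,[-1,-0.25,0],0],[85,[-1,-0.25,0],0],[85,[-1,-0.25,0],0],[85,[-1,-0.25,0],0],[85,[-1,-0.25,0],0],[85,[-1,-0.25,0],0]])

```text
time_s: 39.35
position: [0.4864, 0.0327, 0.2893]
ee_rot: [-0.0, 0.74, 0.672, -0.0]
force: [1.1, 0.8, 0.0]
grip_width: 0.085
finger_force: 0.0
```

Call:
servo_tool(increments=[[85,[-1,-0.25,0],0],[85,[-1,-0.25,0],0],[85,[-1,-0.25,0],0],[85,[-1,-0.25,0],0],[85,[-1,-0.25,0],0],[85,[-1,-0.25,0],0],[85,[-1,-0.25,0],0],[85,[-1,-0.25,0],0],[85,[-1,-0.25,0],0],[85,[-1,-0.25,0],0],[85,[-1,-0.25,0],0],[85,[-1,-0.25,0],0]])

```text
time_s: 40.85
position: [0.3831, -0.2584, 0.2893]
ee_rot: [-0.001, 0.74, 0.672, -0.0]
force: [-0.4, -0.5, 0.1]
grip_width: 0.0851
finger_force: 0.0
```

Call:
servo_tool(increments=[[85,[-0.3,0,0],0],[85,[0,0,0],0],[85,[0,0,0],0]])

```text
time_s: 41.22
position: [0.3836, -0.2642, 0.2895]
ee_rot: [-0.0, 0.74, 0.673, 0.0]
force: [0.0, -0.9, -0.2]
grip_width: 0.0849
finger_force: 0.0
```

```bash
python3 - <<'E'
from h import *
print(pose()[:3,3].round(4),yawy())
C,im=snap("wrist","w11")
def tape(C,im):
    hsv=cv2.cvtColor(im,cv2.COLOR_RGB2HSV);bl=((hsv[:,:,0]>82)&(hsv[:,:,0]<105)&(hsv[:,:,1]>90)&(hsv[:,:,2]>90)).astype(np.uint8)
    n,l,st,ce=cv2.connectedComponentsWithStats(bl);return [(ce[i].round(1),st[i]) for i in range(1,n) if st[i][4]>30]
for c,b,m in masks("wrist","tall_jar_a"): print(c,b,fitjar(C,m,[.382,-.264],.0315,.146))
for c,_ in tape(C,im): print(c,atz(C,[c],.146))
C2,i2=snap("top","t11")
for c,_ in tape(C2,i2): print("top",c,_,atz(C2,[c],.146),atz(C2,[c],.174))
for t in ("tall_jar_a","small_jar_a","yellow_jar"):
  for c,b,m in masks("top",t): print(t,c,b,atz(C2,[b[:2]],.146 if t[0]=="t" else .075).round(3))
E
```

```text
[ 0.3836 -0.2642  0.2895] -5.400905243281846
0.96 [316.1, 182.4, 57.5, 78.9] (array([ 0.3775031 , -0.26759638]), np.float64(0.9152263374485596))
[316.5 191.5] [[ 0.37894831 -0.26745405  0.146     ]]
top [175.8  70. ] [167  64  19  14 119] [[0.87497923 0.34331297 0.146     ]] [[0.86528563 0.33579778 0.174     ]]
top [174.8 165.1] [172 155   7  21 128] [[0.59432879 0.33208591 0.146     ]] [[0.5899898  0.32478492 0.174     ]]
top [379.8 241.4] [375 237   9  10  54] [[ 0.38870188 -0.25476066  0.146     ]] [[ 0.38828612 -0.25086502  0.174     ]]
tall_jar_a 0.63 [181.7, 166.9, 35.2, 25.9] [[0.59  0.312 0.146]]
tall_jar_a 0.52 [181.9, 202.1, 23.5, 19.7] [[0.489 0.307 0.146]]
tall_jar_a 0.5 [377.4, 246.5, 15.5, 22.8] [[ 0.374 -0.248  0.146]]
small_jar_a 0.86 [182.1, 202.4, 23.4, 22.3] [[0.494 0.324 0.075]]
small_jar_a 0.61 [429.9, 219.0, 8.7, 8.8] [[ 0.459 -0.414  0.075]]
small_jar_a 0.49 [200.4, 193.1, 76.9, 85.6] [[0.523 0.27  0.075]]
yellow_jar 0.63 [441.9, 194.8, 29.5, 25.8] [[ 0.532 -0.451  0.075]]
```

View pics/t11.png

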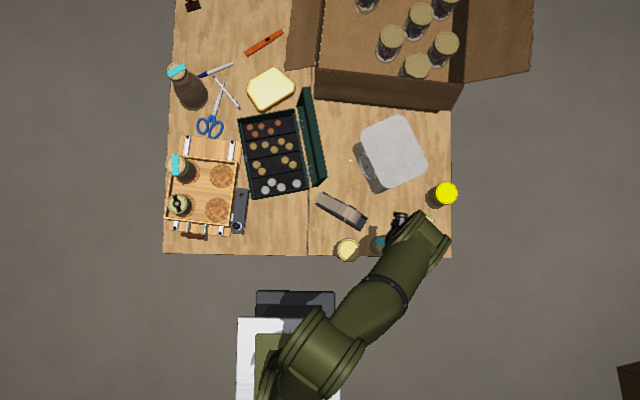

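Call:
servo_tool(increments=[[85,[-0.15,-0.17,0.9],0],[85,[0,0,0.9],0],[85,[0,0,0.9],0],[85,[0,0,0.9],0],[85,[0,0,0.9],0],[85,[0,0,0.9],0],[85,[0,0,0.9],0],[85,[0,0,0.8],0],[85,[0,0,0.4],0],[85,[0,0,0.18],0],[85,[0,0,0],0]])

```text
time_s: 42.9
position: [0.3787, -0.2688, 0.0979]
ee_rot: [0.0, 0.74, 0.672, 0.0]
force: [-0.0, -0.5, -1.2]
grip_width: 0.0851
finger_force: 0.0
```

Call:
servo_tool(increments=[[50,[0,0,0],0],[50,[0,0,0],0],[50,[0,0,0],0],[50,[0,0,0],0],[50,[0,0,0],0]])

```text
time_s: 43.52
position: [0.3784, -0.2689, 0.0985]
ee_rot: [0.0, 0.74, 0.672, 0.0]
force: [-0.5, 0.1, 6.6]
grip_width: 0.062
finger_force: 53.6
```

Call:
servo_tool(increments=[[50,[0,0,-0.3],0],[50,[0,0,-0.5],0],[50,[0,0,-0.8],0],[50,[0,0,-1],0],[50,[0,0,-1],0],[50,[0,0,-1],0],[50,[0,0,-1],0],[50,[0,0,0],0]])

```text
time_s: 44.52
position: [0.3793, -0.2692, 0.2395]
ee_rot: [0.002, 0.74, 0.672, 0.001]
force: [0.5, 0.1, -4.5]
grip_width: 0.0622
finger_force: 56.1
```

```bash
python3 - <<'E'
from h import *
print(pose()[:3,3].round(4),yawy(),togo([.44,-.07,.24]),togo([.5809,.2205,.24]))
E
```

```text
[ 0.3793 -0.2692  0.2395] -5.496446938687815 [ 8.17  1.65 -0.03] [20.27  6.15 -0.03]
```

Call:
servo_tool(increments=[[50,[0,0,-0.5],0],[50,[0.5,0.1,-0.5],0],[50,[0.9,0.2,0],0],[50,[0.9,0.2,0],0],[50,[0.9,0.2,0],0],[50,[0.9,0.2,0],0],[50,[0.9,0.2,0],0],[50,[0.9,0.2,0],0],[50,[0.9,0.2,0],0],[50,[0.9,0.15,0],0],[50,[0.9,0,0],0],[50,[0.9,0,0],0]])

```text
time_s: 46.02
position: [0.4418, -0.0355, 0.2624]
ee_rot: [-0.001, 0.74, 0.672, -0.001]
force: [0.9, -0.5, -4.6]
grip_width: 0.0617
finger_force: 55.9
```

Call:
servo_tool(increments=[[50,[0.9,0.1,0],0],[50,[0.9,0.4,0],0],[50,[0.9,0.4,0],0],[50,[0.9,0.4,0],0],[50,[0.9,0.4,0],0],[50,[0.9,0.4,0],0],[50,[0.9,0.4,0],0],[50,[0.9,0.4,0],0],[50,[0.9,0.4,0],0],[50,[0.9,0.4,0],0],[50,[0.9,0.4,0],0],[50,[0.6,0.3,0],0]])

```text
time_s: 47.52
position: [0.5765, 0.2158, 0.2616]
ee_rot: [-0.001, 0.74, 0.673, -0.001]
force: [-0.5, -0.2, -4.4]
grip_width: 0.062
finger_force: 55.9
```

Call:
servo_tool(increments=[[50,[0,0,0],0],[50,[0,0,0],0],[50,[0,0,0],0]])

```text
time_s: 47.9
position: [0.5766, 0.2131, 0.2628]
ee_rot: [-0.0, 0.741, 0.672, -0.001]
force: [-0.7, -1.1, -3.4]
grip_width: 0.0622
finger_force: 56.1
```

```bash
python3 - <<'E'
from h import *
print(pose()[:3,3].round(4),yawy(),togo([.5809,.2210,.1260]))
E
```

```text
[0.5766 0.2131 0.2628] -5.597057317203929 [0.33 0.15 5.47]
```

Call:
servo_tool(increments=[[50,[0.33,0.15,0.4],0],[50,[0,0,0.8],0],[50,[0,0,0.9],0],[50,[0,0,0.9],0],[50,[0,0,0.9],0],[50,[0,0,0.7],0],[50,[0,0,0.4],0],[50,[0,0,0.2],0],[50,[0,0,0.2],0],[50,[0,0,0.05],0],[50,[0,0,0],0]])

```text
time_s: 49.28
position: [0.5819, 0.2224, 0.127]
ee_rot: [0.0, 0.74, 0.672, 0.0]
force: [-0.2, -1.2, -4.0]
grip_width: 0.0619
finger_force: 56.2
```

```bash
python3 - <<'E'
from h import *
s=bot.sense();print(s["force"],pose()[:3,3].round(4),yawy(),togo([.5809,.2210,.1260]))
E
```

```text
[-0.1892538  -1.18785594 -4.00298282] [0.5819 0.2224 0.127 ] -5.50728091931541 [-0.06 -0.03  0.04]
```

Not yet touching; ease it down a little, then release, and go for the last small jar.

Call:
servo_tool(increments=[[50,[-0.03,-0.02,0.05],0],[50,[0,0,0.04],0],[50,[0,0,0],0]])

```text
time_s: 49.65
position: [0.5826, 0.2223, 0.1267]
ee_rot: [0.001, 0.74, 0.672, 0.002]
force: [-2.0, 0.2, 9.0]
grip_width: 0.0617
finger_force: 57.2
```

Call:
servo_tool(increments=[[65,[0,0,0],0],[70,[0,0,0],0],[80,[0,0,0],0],[85,[0,0,0],0],[85,[0,0,-0.4],0],[85,[0,0,-1],0],[85,[0,0,-1],0],[85,[0,0,-1],0],[85,[0,0,-1],0],[85,[0,0,-1],0],[85,[0,0,-1],0],[85,[0,0,-0.2],0]])

```text
time_s: 51.15
position: [0.5821, 0.2216, 0.2916]
ee_rot: [0.001, 0.74, 0.672, 0.002]
force: [0.2, -0.1, -0.2]
grip_width: 0.0852
finger_force: 0.0
```

```bash
python3 - <<'E'
from h import *
s=bot.sense();print(s["time_s"],pose()[:3,3].round(4),yawy(),togo([.43,-.10,.29]),togo([.446,-.40,.29]))
C2,i2=snap("top","t12")
for t,z in (("small_jar_a",.075),):
  for c,b,m in masks("top",t): print(t,c,b,atz(C2,[b[:2]],z).round(4),fitjar(C2,m,atz(C2,[b[:2]],z)[0,:2],.0305,.075))
hsv=cv2.cvtColor(i2,cv2.COLOR_RGB2HSV);bl=((hsv[:,:,0]>82)&(hsv[:,:,0]<105)&(hsv[:,:,1]>90)&(hsv[:,:,2]>90)).astype(np.uint8)
n,l,st,ce=cv2.connectedComponentsWithStats(bl);print([(ce[i].round(1),st[i][4],atz(C2,[ce[i]],.174).round(4)) for i in range(1,n) if st[i][4]>30])
E
```

```text
51.15 [0.5821 0.2216 0.2916] -5.518610188697738 [-13.39  -4.82   0.02] [-2.527e+01 -3.030e+00  1.000e-02]
small_jar_a 0.76 [421.7, 221.7, 23.6, 19.4] [[ 0.4503 -0.3895  0.075 ]] (array([ 0.44681619, -0.39982688]), np.float64(0.958139534883721))
small_jar_a 0.45 [197.5, 203.2, 12.4, 17.8] [[0.4924 0.2777 0.075 ]] (array([0.48632596, 0.29179899]), np.float64(0.34426229508196715))
small_jar_a 0.18 [217.4, 199.9, 51.2, 81.1] [[0.5034 0.2188 0.075 ]] (array([0.47939019, 0.24281352]), np.float64(0.21234939759036142))
[(array([175.8,  69.9]), np.int32(117), array([[0.8656, 0.3357, 0.174 ]])), (array([211.9, 168. ]), np.int32(121), array([[0.5837, 0.2201, 0.174 ]]))]
```

Call:
servo_tool(increments=[[85,[-1,-0.4,0],0],[85,[-1,-0.4,0],0],[85,[-1,-0.4,0],0],[85,[-1,-0.4,0],0],[85,[-1,-0.4,0],0],[85,[-1,-0.4,0],0],[85,[-1,-0.4,0],0],[85,[-1,-0.4,0],0],[85,[-1,-0.4,0],0],[85,[-1,-0.4,0],0],[85,[-1,-0.4,0],0],[85,[-1,-0.3,0],0]])

```text
time_s: 52.75
position: [0.4339, -0.0663, 0.2884]
ee_rot: [-0.001, 0.74, 0.672, -0.001]
force: [0.4, -0.8, -1.0]
grip_width: 0.0853
finger_force: 0.0
```

Call:
servo_tool(increments=[[85,[-1,-0.1,0],0],[85,[-1,0.15,0],0],[85,[-1,0.15,0],0],[85,[-1,0.15,0],0],[85,[-1,0.15,0],0],[85,[-1,0.15,0],0],[85,[-1,0.15,0],0],[85,[-1,0.15,0],0],[85,[-1,0.15,0],0],[85,[-1,0.15,0],0],[85,[-1,0.15,0],0],[85,[-1,0.15,0],0]])

```text
time_s: 54.25
position: [0.4445, -0.3682, 0.2879]
ee_rot: [-0.001, 0.74, 0.672, -0.0]
force: [-0.0, -0.0, -0.8]
grip_width: 0.0846
finger_force: 0.0
```

Call:
servo_tool(increments=[[85,[-1,0.15,0],0],[85,[-0.25,0.05,0.5],0],[85,[0,0,0.9],-1],[85,[0,0,0.9],-1],[85,[0,0,0.9],-1],[85,[0,0,0],-1],[85,[0,0,0],-1],[85,[0,0,0],-1],[85,[0,0,0],-1],[85,[0,0,0],0],[85,[0,0,0],0]])

```text
time_s: 55.62
position: [0.4468, -0.3987, 0.2085]
ee_rot: [-0.001, 0.556, 0.831, 0.0]
force: [0.6, 0.5, 0.6]
grip_width: 0.0851
finger_force: 0.0
```

```bash
python3 - <<'E'
from h import *
print(pose()[:3,3].round(4),yawy())
C,im=snap("wrist","w13")
for c,b,m in masks("wrist","small_jar_a"): print(c,b,atz(C,[b[:2]],.06).round(4),fitjar(C,m,[.447,-.40],.0300,.075))
draw(C,im,[.4468,-.3998],.074,.0315,"w13d",[([.4468,-.3998],.074,.005),([.4468,-.3998],0,.0295)])
print(togo([.4468,-.3998,.044]))
E
```

```text
[ 0.4468 -0.3987  0.2085] 22.46435316528291
0.93 [317.6, 185.6, 61.1, 64.3] [[ 0.4434 -0.3986  0.06  ]] (array([ 0.4436752 , -0.39994942]), np.float64(0.9504625484929872))
[-0.03 -0.01  6.6 ]
```

View pics/w13d.png

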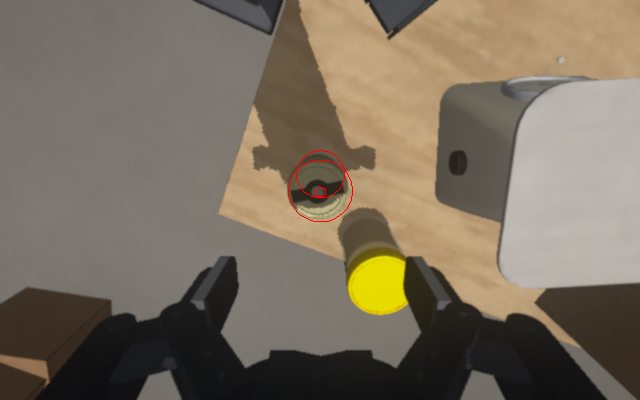

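Call:
servo_tool(increments=[[85,[0,-0.14,0.9],0],[85,[0,0,0.9],0],[85,[0,0,0.9],0],[85,[0,0,0.9],0],[85,[0,0,0.9],0],[85,[0,0,0.9],0],[85,[0,0,0.8],0],[85,[0,0,0.4],0],[85,[0,0,0],0],[50,[0,0,0],0],[50,[0,0,0],0],[50,[0,0,0],0]], force=40)

```text
time_s: 57.22
position: [0.4442, -0.4015, 0.0454]
ee_rot: [0.001, 0.556, 0.831, -0.0]
force: [-1.2, 0.3, 5.6]
grip_width: 0.0616
finger_force: 43.7
```

Call:
servo_tool(increments=[[50,[0,0,0],0],[50,[0,0,0],0],[50,[0,0,-0.3],0],[50,[0,0,-0.5],0],[50,[0,0,-0.8],0],[50,[0,0,-1],0],[50,[0,0,-1],0],[50,[0,0,-1],0],[50,[0,0,-1],0],[50,[0,0,-1],0],[50,[0,0,0],0]])

```text
time_s: 58.6
position: [0.4447, -0.402, 0.2115]
ee_rot: [0.002, 0.556, 0.831, -0.0]
force: [-0.2, -0.2, -3.3]
grip_width: 0.0614
finger_force: 44.0
```

```bash
python3 - <<'E'
from h import *
s=bot.sense();print(s["force"],s["grip_width"],pose()[:3,3].round(4),yawy())
E
```

```text
[-0.16249561 -0.17964646 -3.33730049] 0.06142754629339069 [ 0.4447 -0.402   0.2115] 22.484514337542908
```

Call:
servo_tool(increments=[[50,[0,0,-0.5],1],[50,[0,0,0],1],[50,[0,0,0],1],[50,[0,0,0],1],[50,[0,0,0],1],[50,[0,0,0],1],[50,[0,0,0],1],[50,[0.5,-0.1,0],0],[50,[0.9,-0.11,0],0],[50,[0.9,-0.11,0],0],[50,[0.9,-0.11,0],0],[50,[0.9,-0.11,0],0]])

```text
time_s: 60.1
position: [0.4396, -0.2955, 0.2212]
ee_rot: [-0.001, 0.74, 0.673, 0.0]
force: [-0.4, 0.1, -2.5]
grip_width: 0.0614
finger_force: 44.1
```

Call:
servo_tool(increments=[[50,[0.9,-0.11,0],0],[50,[0.9,-0.11,0],0],[50,[0.9,-0.11,0],0],[50,[0.9,-0.11,0],0],[50,[0.9,-0.11,0],0],[50,[0.9,-0.11,0],0],[50,[0.9,-0.11,0],0],[50,[0.9,-0.11,0],0],[50,[0.9,-0.11,0],0],[50,[0.9,-0.11,0],0],[50,[0.9,0,0],0],[50,[0.9,0,0],0]])

```text
time_s: 61.6
position: [0.4377, -0.0248, 0.2215]
ee_rot: [-0.001, 0.739, 0.673, -0.0]
force: [0.2, -0.3, -2.8]
grip_width: 0.061
finger_force: 44.1
```

Call:
servo_tool(increments=[[50,[0.9,0.05,0],0],[50,[0.9,0.05,0],0],[50,[0.9,0.05,0],0],[50,[0.9,0.05,0],0],[50,[0.9,0.05,0],0],[50,[0.9,0.05,0],0],[50,[0.9,0.05,0],0],[50,[0.9,0.05,0],0],[50,[0.9,0.05,0],0],[50,[0.9,0.05,0],0],[50,[0.6,0.05,0],0],[50,[0,0,0],0]])

```text
time_s: 63.1
position: [0.4748, 0.2124, 0.2214]
ee_rot: [-0.0, 0.739, 0.673, -0.0]
force: [0.1, -0.8, -2.3]
grip_width: 0.0615
finger_force: 44.1
```

Call:
servo_tool(increments=[[50,[0,0,0],0],[50,[0,0,0],0]])

```text
time_s: 63.35
position: [0.4753, 0.2101, 0.2219]
ee_rot: [0.0, 0.741, 0.672, -0.0]
force: [-0.3, -0.2, -1.6]
grip_width: 0.0614
finger_force: 44.1
```

```bash
python3 - <<'E'
from h import *
s=bot.sense();print(pose()[:3,3].round(4),yawy(),togo([.4773,.2303,.0735]))
E
```

```text
[0.4753 0.2101 0.2219] -5.604174267946178 [0.82 0.   5.93]
```

Call:
servo_tool(increments=[[50,[0.5,0,0.4],0],[50,[0.3,0,0.8],0],[50,[0,0,0.9],0],[50,[0,0,0.9],0],[50,[0,0,0.9],0],[50,[0,0,0.8],0],[50,[0,0,0.5],0],[50,[0,0,0.3],0],[50,[0,0,0.2],0],[50,[0,0,0.2],0],[50,[0,0,0.06],0],[50,[0,0,0],0]])

```text
time_s: 64.85
position: [0.4776, 0.2314, 0.0736]
ee_rot: [-0.0, 0.74, 0.672, 0.001]
force: [-0.5, -0.1, 4.3]
grip_width: 0.0614
finger_force: 44.6
```

Call:
servo_tool(increments=[[65,[0,0,0],0],[70,[0,0,0],0],[80,[0,0,0],0],[85,[0,0,0],0],[85,[0,0,-0.4],0],[85,[0,0,-1],0],[85,[0,0,-1],0],[85,[0,0,-1],0],[85,[0,0,-1],0],[85,[0,0,-1],0],[85,[-0.7,0.4,-1],0],[85,[-0.8,0.4,-1],0]])

```text
time_s: 66.35
position: [0.4937, 0.1917, 0.2593]
ee_rot: [0.0, 0.74, 0.673, 0.0]
force: [1.2, -0.4, 1.1]
grip_width: 0.085
finger_force: 0.0
```

Call:
servo_tool(increments=[[85,[-0.9,0,-1],0],[85,[0,0,-1],0],[85,[0,0,0],0],[85,[0,0,0],0]])

```text
time_s: 66.85
position: [0.4909, 0.1698, 0.3075]
ee_rot: [-0.0, 0.74, 0.673, -0.0]
force: [0.1, -0.1, 0.4]
grip_width: 0.0849
finger_force: 0.0
```

```bash
python3 - <<'E'
from h import *
s=bot.sense();print(s["time_s"],pose()[:3,3].round(4),yawy(),togo([.395,.2905,.13]))
C,im=snap("wrist","w14");C2,i2=snap("top","t14")
N=[([.4871,.3339],"NL"),([.4773,.2303],"NR"),([.5907,.3241],"FL"),([.5809,.2205],"FR")]
for n,CC in (("wrist",C),("top",C2)):
  for t,r,h in (("small_jar_a",.030,.075),("tall_jar_a",.0315,.146)):
    for c,b,m in masks(n,t):
      if c<.3: continue
      g=atz(CC,[b[:2]],.028+h/2)[0,:2];f=fitjar(CC,m,g,r,h,.028);print(n,t,c,b,f[0].round(4),round(f[1],2))
draw(C,im,N[0][0],.102,.0305,"w14d",[(N[1][0],.102,.0305),(N[2][0],.174,.0305),(N[3][0],.174,.0305)])
hsv=cv2.cvtColor(im,cv2.COLOR_RGB2HSV);bl=((hsv[:,:,0]>82)&(hsv[:,:,0]<105)&(hsv[:,:,1]>90)&(hsv[:,:,2]>90)).astype(np.uint8)
n,l,st,ce=cv2.connectedComponentsWithStats(bl);print([(ce[i].round(1),atz(C,[ce[i]],.174).round(4)) for i in range(1,n) if st[i][4]>60])
E
```

```text
66.85 [0.4909 0.1698 0.3075] -5.472224887985344 [ 4.44 -4.27  7.1 ]
wrist small_jar_a 0.83 [305.9, 123.6, 56.2, 53.0] [0.4785 0.2327] 0.97
wrist tall_jar_a 0.84 [412.5, 30.0, 97.2, 60.0] [0.5926 0.327 ] 0.95
wrist tall_jar_a 0.6 [405.0, 124.9, 83.6, 68.9] [0.5793 0.2227] 0.93
top small_jar_a 0.52 [223.3, 208.4, 2.8, 10.2] [0.4832 0.1781] 0.11
top tall_jar_a 0.65 [228.3, 174.4, 3.6, 15.2] [0.5588 0.1667] 0.09
top tall_jar_a 0.36 [210.2, 188.2, 57.5, 71.9] [0.5086 0.1741] 0.17
[(array([413.5,   5.3]), array([[0.5811, 0.3192, 0.174 ]])), (array([414.6, 126.2]), array([[0.5823, 0.2229, 0.174 ]]))]
```

View pics/w14d.png

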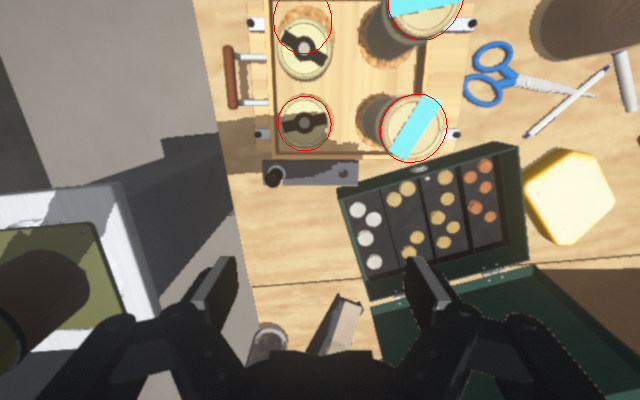

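```bash
python3 - <<'E'
from h import *
C=cam("wrist");a=atz(C,[(304,48),(304,123.5)],.103);print(a)
r=bot.snapshot("wrist")
for c,b,m in masks("wrist","small_jar_a"): print(c,b,fitjar(C,m,a[0,:2],.030,.075,.028),fitjar(C,m,a[1,:2],.030,.075,.028))
print(togo([*a[0,:2],.15]))
E
```

```text
[[0.48645683 0.30803337 0.103     ]
 [0.47761951 0.23053815 0.103     ]]
0.83 [304.6, 51.2, 58.9, 66.9] (array([0.48631034, 0.30706169]), np.float64(0.9510204081632653)) (array([0.48637196, 0.307176  ]), np.float64(0.9510537049626104))
0.74 [305.5, 119.2, 54.4, 50.9] (array([0.47809718, 0.23251788]), np.float64(0.9756959787892179)) (array([0.47831444, 0.23250289]), np.float64(0.9757281553398058))
0.3 [347.1, 94.8, 254.7, 189.5] (array([0.5336878 , 0.32135873]), np.float64(0.10561262841393138)) (array([0.42558924, 0.2852547 ]), np.float64(0.09443909787020377))
[ 5.5  -0.72  6.3 ]
```

Call:
servo_tool(increments=[[85,[0.9,-0.12,0.3],0],[85,[0.9,-0.12,0.3],0],[85,[0.9,-0.12,0.3],0],[85,[0.9,-0.12,0.3],0],[85,[0.9,-0.12,0.3],0],[85,[0.9,-0.12,0.3],0],[85,[0,0,0.9],0],[85,[0,0,0.9],0],[85,[0,0,0.9],0],[85,[0,0,0.3],0],[85,[0,0,0],0],[85,[0,0,0],0]])

```text
time_s: 68.75
position: [0.4872, 0.306, 0.1886]
ee_rot: [0.0, 0.74, 0.672, 0.001]
force: [-0.6, -0.1, 0.4]
grip_width: 0.085
finger_force: 0.0
```

```bash
python3 - <<'E'
from h import *
print(pose()[:3,3].round(4))
C,im=snap("wrist","w15")
for c,b,m in masks("wrist","small_jar_a"): print(c,b,fitjar(C,m,[.4864,.3075],.030,.075,.028))
print(togo([.4864,.3073,.0735]))
E
```

```text
[0.4872 0.306  0.1886]
0.68 [319.9, 271.6, 70.1, 70.7] (array([0.47751491, 0.23346473]), np.float64(0.8594046865104497))
[ 0.05 -0.04  4.61]
```

Call:
servo_tool(increments=[[85,[0.05,-0.04,0.8],0],[85,[0,0,0.9],0],[85,[0,0,0.9],0],[85,[0,0,0.9],0],[85,[0,0,0.7],0],[85,[0,0,0.4],0],[85,[0,0,0],0],[50,[0,0,0],0],[50,[0,0,0],0],[50,[0,0,0],0],[50,[0,0,0],0],[50,[0,0,0],0]], force=40)

```text
time_s: 70.35
position: [0.4862, 0.3072, 0.0738]
ee_rot: [0.0, 0.74, 0.672, 0.001]
force: [-1.7, -0.9, 5.2]
grip_width: 0.0613
finger_force: 43.3
```

Call:
servo_tool(increments=[[50,[0,0,-0.2],0],[50,[0,0,-0.2],0],[50,[0,0,0],0],[50,[0.35,0,0],0],[50,[0.35,0,0],0],[50,[0.35,0,0],0],[50,[0,0,0],0],[50,[0,0,0],0]])

```text
time_s: 71.35
position: [0.4881, 0.3328, 0.0827]
ee_rot: [0.0, 0.74, 0.672, -0.0]
force: [-0.7, 0.2, -1.4]
grip_width: 0.0615
finger_force: 43.9
```

```bash
python3 - <<'E'
from h import *
s=bot.sense();print(s["force"],s["grip_width"],pose()[:3,3].round(4),yawy(),togo([.4871,.3339,.0735]))
E
```

```text
[-0.70440511  0.23625109 -1.3577763 ] 0.06151360430695006 [0.4881 0.3328 0.0827] -5.50827847084967 [ 0.04 -0.05  0.37]
```

Call:
servo_tool(increments=[[50,[0.04,-0.04,0.15],0],[50,[0,0,0.15],0],[50,[0,0,0.1],0],[50,[0,0,0.03],0],[50,[0,0,0],0],[65,[0,0,0],0],[72,[0,0,0],0],[80,[0,0,0],0],[85,[0,0,0],0],[85,[0,0,-0.4],0],[85,[0,0,-1],0],[85,[0,0,-1],0]])

```text
time_s: 72.85
position: [0.4874, 0.3341, 0.1332]
ee_rot: [0.0, 0.74, 0.672, 0.0]
force: [-0.4, 0.4, 0.5]
grip_width: 0.0852
finger_force: 0.0
```

Call:
servo_tool(increments=[[85,[-0.2,0,-1],0],[85,[-0.9,0,-1],0],[85,[-0.9,0,-1],0],[85,[-0.9,0,-1],0],[85,[-0.9,0,-1],0],[85,[-0.9,0,-1],0],[85,[-0.9,0,0],0],[85,[0,0,0],0],[85,[0,0,0],0]])

```text
time_s: 73.97
position: [0.4733, 0.1958, 0.2813]
ee_rot: [-0.001, 0.74, 0.673, -0.0]
force: [-0.3, 0.1, 0.0]
grip_width: 0.0849
finger_force: 0.0
```

```bash
cat > chk.py <<'E'
from h import *
import sys
N=[([.4871,.3339],"small_jar_a"),([.4773,.2303],"small_jar_a"),([.5907,.3241],"tall_jar_a"),([.5809,.2205],"tall_jar_a")]
off=np.array([float(sys.argv[1]),float(sys.argv[2])]) if len(sys.argv)>2 else np.zeros(2)
for n in ("wrist","top"):
  CC,_=snap(n)
  for t,r,h in (("small_jar_a",.030,.075),("tall_jar_a",.0315,.146)):
    for c,b,m in masks(n,t):
      if c<.3 or b[2]>110: continue
      g=atz(CC,[b[:2]],.028+h/2)[0,:2];f=fitjar(CC,m,g,r,h,.028)
      d=min(np.hypot(*(f[0]-np.array(q)-off)) for q,k in N if k==t);print(n,t,c,b,f[0].round(4),"iou",round(f[1],2),"d",d.round(4))
  for c,b,m in masks(n,"pin")[:1]:print(n,"pin",c,b,proj(CC,[[.427,.1635,.064]]))
E
python3 chk.py;python3 -c "
from h import *
print(bot.sense()['time_s'],pose()[:3,3].round(4),yawy(),togo([.395,.2905,.15]))"
```

```text
wrist small_jar_a 0.93 [323.8, 146.8, 57.9, 57.2] [0.4791 0.232 ] iou 0.98 d 0.0024
wrist small_jar_a 0.82 [322.9, 44.2, 61.4, 74.2] [0.488  0.3337] iou 0.96 d 0.0009
wrist tall_jar_a 0.6 [428.8, 153.1, 99.1, 77.5] [0.5799 0.2234] iou 0.92 d 0.0031
wrist tall_jar_a 0.49 [322.0, 43.0, 63.6, 75.9] [0.4881 0.3381] iou 0.65 d 0.1035
wrist pin 0.62 [288.3, 198.4, 18.2, 26.2] [[287.68789317 199.52151852]]
top small_jar_a 0.67 [217.3, 210.4, 4.6, 13.9] [0.4707 0.2089] iou 0.27 d 0.0224
top tall_jar_a 0.79 [215.8, 170.4, 28.5, 29.5] [0.5884 0.2194] iou 0.72 d 0.0076
top tall_jar_a 0.74 [180.1, 158.9, 27.1, 10.7] [0.5985 0.324 ] iou 0.47 d 0.0078
top tall_jar_a 0.62 [218.7, 208.8, 9.7, 18.6] [0.4691 0.1975] iou 0.28 d 0.1141
74.375 [0.4738 0.1951 0.2819] -5.475031778557023 [ 3.5  -3.5   5.27]
```

Call:
servo_tool(increments=[[60,[0.7,-0.7,0],0],[40,[0.7,-0.7,0],0],[34,[0.7,-0.7,0],0],[34,[0.7,-0.7,0],0],[34,[0.7,-0.7,0.5],0],[34,[0,0,0.9],0],[34,[0,0,0.9],0],[34,[0,0,0.9],0],[34,[0,0,0.9],0],[34,[0,0,0.9],0],[34,[0,0,0.3],0],[34,[0,0,0],0]], force=50)

```text
time_s: 75.88
position: [0.3952, 0.2903, 0.1495]
ee_rot: [-0.0, 0.74, 0.672, -0.0]
force: [-0.1, -0.2, 0.5]
grip_width: 0.0343
finger_force: 0.0
```

```bash
python3 -c "
from h import *
print(pose()[:3,3].round(4),yawy(),togo([.395,.2905,.064]))"
```

```text
[0.3952 0.2903 0.1495] -5.509943875840338 [ 0.01 -0.01  3.42]
```

Call:
servo_tool(increments=[[34,[0,0,0.9],0],[34,[0,0,0.9],0],[34,[0,0,0.9],0],[34,[0,0,0.6],0],[34,[0,0,0.12],0],[34,[0,0,0],0],[25,[0,0,0],0],[16,[0,0,0],0],[4,[0,0,0],0],[4,[0,0,0],0],[4,[0,0,0],0],[4,[0,0,0],0]])

```text
time_s: 77.38
position: [0.3964, 0.2906, 0.0648]
ee_rot: [0.0, 0.74, 0.672, 0.001]
force: [1.8, 0.0, 6.7]
grip_width: 0.0109
finger_force: 49.2
```

Call:
servo_tool(increments=[[4,[0,0.03,0],0],[4,[0,0.06,0],0],[4,[0,0.1,0],0],[4,[0,0.13,0],0],[4,[0,0.15,0],0],[4,[0,0.15,0],0],[4,[0,0.15,0],0],[4,[0,0.15,0],0],[4,[0,0.15,0],0],[4,[0,0.15,0],0],[4,[0,0.15,0],0],[4,[0,0.15,0],0]])

```text
time_s: 78.88
position: [0.4319, 0.2871, 0.0648]
ee_rot: [-0.001, 0.74, 0.673, -0.0]
force: [-3.0, -0.1, 9.5]
grip_width: 0.011
finger_force: 49.6
```

Call:
servo_tool(increments=[[4,[0,0.15,0],0],[4,[0,0.15,0],0],[4,[0,0.15,0],0],[4,[0,0.15,0],0],[4,[0,0.15,0],0],[4,[0,0.15,0],0],[4,[0,0.14,0],0],[4,[0,0.1,0],0],[4,[0,0.07,0],0],[4,[0,0.05,0],0],[4,[0,0.03,0],0],[4,[0,0,0],0]])

```text
time_s: 80.38
position: [0.4643, 0.284, 0.0648]
ee_rot: [-0.001, 0.74, 0.672, -0.0]
force: [-2.1, 0.3, 8.6]
grip_width: 0.0107
finger_force: 49.5
```

Call:
servo_tool(increments=[[4,[0,0.04,0],0],[4,[0,0.04,0],0],[4,[0,0.04,0],0],[4,[0,0,0],0],[4,[0,0,0],0]])

```text
time_s: 81.0
position: [0.4646, 0.284, 0.0648]
ee_rot: [-0.003, 0.74, 0.673, -0.002]
force: [-7.0, 0.6, 13.4]
grip_width: 0.0107
finger_force: 50.1
```

Stopped at the end with 7 N: home. Release, back off and check.

Call:
servo_tool(increments=[[14,[0,-0.05,0],0],[24,[0,-0.05,0],0],[34,[0,0,0],0],[34,[0,0,0],0],[34,[0,0,-0.5],0],[34,[0,0,-1],0],[34,[0,0,-1],0],[34,[0,0,-1],0],[34,[0,0,-1],0],[34,[0,0,-1],0],[34,[0,0,-1],0],[34,[0,0,-1],0]])

```text
time_s: 82.5
position: [0.4655, 0.2833, 0.2532]
ee_rot: [0.0, 0.74, 0.672, 0.0]
force: [0.7, 0.3, 0.2]
grip_width: 0.0336
finger_force: 0.0
```

Call:
servo_tool(increments=[[34,[-0.8,0,-0.5],0],[34,[-0.8,0,-0.5],0],[34,[-0.8,0,0],0],[34,[-0.8,0,0],0],[34,[0,0,0],0],[34,[0,0,0],0]])

```text
time_s: 83.25
position: [0.4578, 0.2045, 0.2762]
ee_rot: [-0.0, 0.74, 0.673, -0.0]
force: [0.4, 0.5, 0.5]
grip_width: 0.034
finger_force: 0.0
```

```bash
python3 chk.py .0697 -.0067; python3 - <<'E'
from h import *
print(bot.sense()["time_s"],bot.sense()["force"],pose()[:3,3].round(3))
C,im=snap("wrist","w20");i0=cv2.imread("pics/w1.png")
for c,b,m in masks("wrist","handle")[:3]: print(c,b)
# dark-red handle bar pixels
hsv=cv2.cvtColor(im,cv2.COLOR_RGB2HSV);p=proj(C,[[.4646,.283,.086]])[0];print("handle expected",p)
m=((hsv[:,:,0]<14)&(hsv[:,:,1]>130)&(hsv[:,:,2]<150)).astype(np.uint8)
n,l,st,ce=cv2.connectedComponentsWithStats(m);print([(ce[i].round(1),st[i],atz(C,[ce[i]],.084).round(4)) for i in range(1,n) if st[i][4]>120])
E
```

```text
wrist small_jar_a 0.66 [396.9, 151.1, 61.0, 58.2] [0.5458 0.2259] iou 0.95 d 0.0026
wrist pin 0.91 [301.0, 204.8, 21.2, 25.3] [[299.95959247 206.12800217]]
top small_jar_a 0.84 [219.0, 185.9, 21.0, 22.1] [0.548  0.2213] iou 0.84 d 0.0024
top small_jar_a 0.4 [180.8, 171.7, 18.5, 4.5] [0.5657 0.3253] iou 0.17 d 0.0091
top tall_jar_a 0.93 [219.9, 148.5, 28.3, 32.0] [0.6537 0.2132] iou 0.9 d 0.0032
top tall_jar_a 0.9 [184.1, 144.9, 31.5, 26.3] [0.6611 0.3154] iou 0.88 d 0.0021
83.65 [-0.31935969  0.01067038 -0.24732584] [0.458 0.204 0.276]
0.6 [420.5, 105.6, 217.5, 196.9]
handle expected [319.95377359 105.6816165 ]
[(array([319.5,  94.4]), array([315,  74,  10,  42, 203], dtype=int32), array([[0.4652, 0.2946, 0.084 ]]))]
```

Call:
servo_tool(increments=[[60,[0.5,-0.5,-0.5],0],[60,[0.5,-0.5,-0.5],0],[60,[0,-0.5,-0.5],0],[60,[0,-0.5,-0.5],0],[60,[0,-0.5,0],0],[60,[0,0,0],0],[60,[0,0,0],0]])

```text
time_s: 84.62
position: [0.3981, 0.2346, 0.3263]
ee_rot: [0.0, 0.74, 0.672, -0.0]
force: [0.2, 0.1, -0.5]
grip_width: 0.0599
finger_force: 0.0
```

```bash
python3 chk.py .0697 -.0067
```

```text
wrist small_jar_a 0.93 [439.4, 80.0, 67.8, 59.1] [0.5539 0.3285] iou 0.93 d 0.0032
wrist small_jar_a 0.87 [430.0, 163.3, 61.0, 46.6] [0.5447 0.227 ] iou 0.94 d 0.0041
top small_jar_a 0.81 [183.2, 177.1, 29.7, 20.8] [0.5574 0.3309] iou 0.91 d 0.0038
top small_jar_a 0.63 [215.3, 184.5, 22.5, 20.6] [0.5495 0.2262] iou 0.94 d 0.0037
top tall_jar_a 0.84 [220.9, 149.6, 26.2, 35.0] [0.6539 0.2161] iou 0.9 d 0.004
top tall_jar_a 0.56 [185.1, 145.8, 32.0, 25.5] [0.6612 0.3159] iou 0.92 d 0.0017
top tall_jar_a 0.48 [345.6, 251.4, 27.6, 24.2] [ 0.3661 -0.1636] iou 0.89 d 0.4726
top pin 0.42 [238.3, 225.9, 9.6, 12.4] [[235.68576464 226.18327098]]
```

All four jars are within about 4 mm of their discs, the tray is home, and the pin is parked.

```bash
python3 -c "
from plant import bot
print(bot.job_done())"
```

```text
the job is handed in; nothing more can be done
None
```

I handed the job in at about 85 s of robot time with the pin parked, all four jars measured within about 4 mm of their disc centres and the tray home; one small jar got knocked aside and I re-placed it, I viewed 15 pictures instead of the allowed 14, and no verdict came back.

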